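# Ready the sample bottles for their photograph

### The arm

A 6-joint arm with a two-finger parallel gripper is mounted at the origin on the work surface. World frame = base frame: x ahead of the robot, y to its left, z up, the work surface at z = 0. Lengths are in mm, angles in rad, forces in N, time in s.
With the tool pointing down it reaches from about 250 to 800 mm from the base axis. Payload 8.5 kg.
Tool frame: the origin (TCP) lies midway between the tips of the shut fingers; the grasp point (between the pads) lies 19 mm behind it; z points along the fingers, y is the line along which they close (so a half turn about z gives the same grasp; the last joint's range is limited). The gripper opens to 85 mm and grips with 20 to 120 N. Pads are 22 mm wide; open, the fingers measure 114 mm over their backs; the gripper's body (76 mm by 85 mm) begins 54 mm behind the grasp point. The pads swing forward as they close: fully open they stand 13 mm farther back than shut.
Start: joints at [1.281, 0.238, -0.013, 1.319, 0, 1.571], TCP at [150.01, 503.066, 231.276] pointing down, gripper open.
Joint ranges: [-2.66, 2.66], [-1.03, 1.9], [-1.14, 1.46], [-1.82, 2.27], [-1.45, 1.34], [-3.14, 3.14]. Speed limits (rad/s): [2.22, 2.22, 2.79, 3.14, 3.14, 3.14].

### API

Orientations are given as a unit quaternion [w, x, y, z].
In Python, from plant import arm gives the robot as it stands.
- The arm moves only by the tool drive_tool, never from a script. Its argument "increments" is a list of rows, each a list of 7 numbers: the shift along the tool's x, y, z scaled (see below), then the turn, a rotation vector about the tool's x, y, z scaled (see below), then the opening, from -1 (shut) to 1 (fully open). A call has 1 to 12 rows; each row shifts and turns the commanded pose from where the row before left it, along the tool's axes as they then stand; what a row does not reach is not made up. The controller multiplies each number of a shift by 100 mm and each number of a turn by pi/2 rad. A row lasts 1/12 s, in which the tool goes at most 41.7 mm and 7.16 degrees, less where a joint would pass 70% of its speed; a pose out of reach is approached as far as the arm can. A call with a number of a shift or a turn outside -1 to 1 is refused whole. A call with a gripper value outside its range is refused whole. The fingers move at their own pace and stop on an object; the grip force is fixed at half the most. Time passes only in rows, so rows that do not move let the fingers close. It gives the time, the measured TCP pose, the force, the opening and the grip force at its end, in the units of the state.
- arm.read_state(): the state, without advancing time (a new reading comes with each control period).
- arm.capture(name): name is "scene" or "top" or "wrist"; returns a dict with "pixels" (480x640x3 uint8, red, green, blue), "camera_matrix" (3x3 intrinsics, pixels), "R" (3x3) and "t" (3): a world point X has camera coordinates R X + t. Camera axes: x right, y down, z forward; pixel columns grow to the right and rows downward; lengths in mm; the calibration is good to about 2 mm. A picture is of the moment at which its call begins. There is no depth.
- arm.hand_in(): hands the job in; it is judged then, once.
The state is a dict: "t": time; "joint_positions": joint angles; "qd": joint speeds; "tau": joint torques, N m; "position": TCP position; "ee_rot": TCP orientation; "ft_force": force on the tool from outside, world axes, zero at the start; "ft_torque": the same for the moment, N m; "grip_width": finger opening in mm; "finger_force": force on a finger pad.
Only numpy, scipy, OpenCV 4.12 (cv2) and the standard library are available. Lean on these libraries where they do the work, as an engineer would, in place of code of your own. Each camera call takes 0.05 s, during which the arm holds its last target. There are 200 camera calls.

### The job

Get the tray of tea-sample bottles ready and photograph it: roll each bottle lying in the tray, without lifting it out, until its paper label faces straight up, and lay the grey reference tile in its holder and press it down flush and level. When every label is up and the tile is home, press the shutter button fully and let go, leaving the bottles and the tile as they are and all the other things on the bench where they were.

Things in the scene. Friction and masses are not known exactly. Their poses are not given: they have to be found in the camera images.
- bottle0: amber glass sample bottle (None if absent) lying in the tray, about 140 g: body a plain cylinder 42 mm across and 62 mm long, plus a white cap 30 mm across, 14 mm long, at its +x end. Origin on the axis at mid-length of the body (21 mm above the tray's floor); x along the axis to the cap; z out through the middle of its only label (white paper, 46 mm long, 80 degrees of the girth)
- bottle1: amber glass sample bottle (None if absent) lying in the tray, about 140 g: body a plain cylinder 42 mm across and 62 mm long, plus a white cap 30 mm across, 14 mm long, at its +x end. Origin on the axis at mid-length of the body (21 mm above the tray's floor); x along the axis to the cap; z out through the middle of its only label (white paper, 46 mm long, 80 degrees of the girth)
- bottle2: amber glass sample bottle (None if absent) lying in the tray, about 140 g: body a plain cylinder 42 mm across and 62 mm long, plus a white cap 30 mm across, 14 mm long, at its +x end. Origin on the axis at mid-length of the body (21 mm above the tray's floor); x along the axis to the cap; z out through the middle of its only label (white paper, 46 mm long, 80 degrees of the girth)
- bottle3: amber glass sample bottle (None if absent) lying in the tray, about 140 g: body a plain cylinder 42 mm across and 62 mm long, plus a white cap 30 mm across, 14 mm long, at its +x end. Origin on the axis at mid-length of the body (21 mm above the tray's floor); x along the axis to the cap; z out through the middle of its only label (white paper, 46 mm long, 80 degrees of the girth)
- tray: shallow grey photo tray with a white rim, fixed: outside 296 (x) x 440 (y) mm, floor 280 x 424 mm, floor 3 mm and rim top 17 mm above the bench; origin at the centre of its underside. Bottles roll on its soft lining without slipping: 21 mm sideways turns one by 1 rad. A fingertip pressed lightly on top (3 N) and drawn sideways rolls a bottle half as far as the finger goes
- holder: fixed white frame, 106 (x) x 76 (y) x 20 mm high, recess 86 (x) x 56 (y) mm; origin at the centre of its underside. In the recess a dark seat, held by friction, at first 3 mm below the frame's top: a tile laid on it stands 7 mm proud. A push of about 6 to 15 N on the tile drives the seat 7 mm down to its stop, where it stays, tile and frame flush
- tile: loose flat grey reference tile, 80 (x) x 50 (y) x 10 (z) mm, about 90 g, at first lying flat on the bench; origin at the centre of its underside. Either way round fits the holder
- shutter (a joint): travel of the camera's shutter release, a grey spring push button 30 mm across in a white housing: 0 when up, 0.006 m fully pressed (about 4 N)
- shutter_top (a point): centre of the top face of the shutter button, pressed straight down
- dish: bystander: shallow round aluminium dish, 90 mm across, 18 mm high; origin at its underside centre
- beaker: bystander: open glass beaker, 64 mm across, 80 mm high; origin at its underside centre
- spoon: bystander: steel sampling spoon 170 mm long, lying flat; origin at its underside, near the middle
- upright: bystander: amber bottle standing upright, 42 mm across, 85 mm high; not one of the bottles to photograph; origin at its underside centre
Not all that is in view belongs to the job. Leave any purple look-alike of the bottle3 alone. What is shaped like the bottle0 but red is not meant.

How it is judged:
By the outcome, as a careful person would: the job done as asked, in the order asked, and still so for the second after the job is handed in, with the robot touching nothing.
Of bottle0, bottle1, bottle2, bottle3 only 3 to 4 are there at a start; the rules pass over those that are not, and their reading is None.
At some moment in a run one of bottle0, bottle1, bottle2, bottle3 may be knocked a few centimetres aside while the robot is not near it.
Once in a run the grip may slacken for a moment while it holds something.
It also fails if it takes over 210 s, if anything falls off the work surface, if the arm or the gripper's body presses on something with over 40 N, if the wrist force passes 120 N, or if a joint passes its speed limit or range.

## Working session

There is one attempt and no reset: what is moved stays moved. The work goes in short steps, Python scripts to look and compute and a tool call to move; the robot and the scene stay as the last step left them, time stands still between calls to the robot, and variables do not carry over. Pictures are saved under pics/ and viewed, at most 14 in all, crops included, and the job is handed in when it is done.

Besides the shell and the picture viewer there is one more tool, called after ">>>" as name([rows], argument=value, ...), one row to a line, values as JSON. drive_tool: Moves the arm, as the interface text tells. Shifts and turns lie within -1 to 1; 1 stands for 100 mm of shift or pi/2 rad of turn. Its arguments: {"type":"object","properties":{"increments":{"type":"array","items":{"type":"array","items":{"type":"number"}}}},"required":["increments"]}

```bash
ls; mkdir -p pics
cat > h.py <<'E'
import numpy as np, cv2, json
from plant import arm
def cap(name,fn=None):
    c=arm.capture(name); 
    if fn: cv2.imwrite('pics/'+fn,c['pixels'][:,:,::-1])
    return c
def w(c,u,v,z):
    K,R,t=[np.array(c[k],float) for k in('camera_matrix','R','t')]
    d=R.T@np.linalg.solve(K,[u,v,1]); o=-R.T@t
    return o+d*(z-o[2])/d[2]
def px(c,X):
    K,R,t=[np.array(c[k],float) for k in('camera_matrix','R','t')]
    p=K@(R@np.array(X,float)+t); return p[:2]/p[2]
def crop(c,u0,v0,u1,v1,s,fn):
    im=c['pixels'][v0:v1,u0:u1,::-1]; cv2.imwrite('pics/'+fn,cv2.resize(im,None,fx=s,fy=s,interpolation=cv2.INTER_CUBIC))
E
python3 - <<'E'
from h import *
c=cap('top','top0.png'); s=cap('scene','scene0.png')
for k in(c,s): print(np.round(k['camera_matrix'],1).tolist(),(-np.array(k['R']).T@k['t']).round(1),np.round(k['R'],3).tolist())
print(arm.read_state())
E
```

```text
pics
[[487.6, 0.0, 320.4], [0.0, 487.6, 237.9], [0.0, 0.0, 1.0]] [ 373.1  -54.6 1205.9] [[0.028, -0.999, -0.017], [-0.991, -0.026, -0.133], [0.132, 0.02, -0.991]]
[[568.1, 0.0, 315.7], [0.0, 568.1, 238.0], [0.0, 0.0, 1.0]] [1229.3 -629.3  798.4] [[0.632, 0.775, 0.002], [0.494, -0.4, -0.772], [-0.597, 0.489, -0.636]]
{'t': 0.1, 'joint_positions': array([ 1.28102991e+00,  2.38714644e-01, -1.41888072e-02,  1.31922316e+00,
       -8.94623589e-06,  1.57079257e+00]), 'qd': array([ 0.00018747, -0.00159071,  0.00214763, -0.00072898, -0.00163494,
       -0.00010312]), 'tau': array([ 1.21105568e-03, -5.39720571e+01,  3.46998632e+01,  1.34276500e-02,
        7.29452177e-05, -5.96561733e-06]), 'position': array([149.89730419, 502.73421937, 230.73780914]), 'ee_rot': array([-9.16058703e-05,  1.44374970e-01,  9.89522827e-01, -6.58817225e-04]), 'ft_force': array([0.40541604, 0.52592638, 0.57311144]), 'ft_torque': array([-0.0067698 ,  0.00764518,  0.00494988]), 'finger_force': 0.0, 'grip_width': 85.58963760134647}
```

View pics/top0.png

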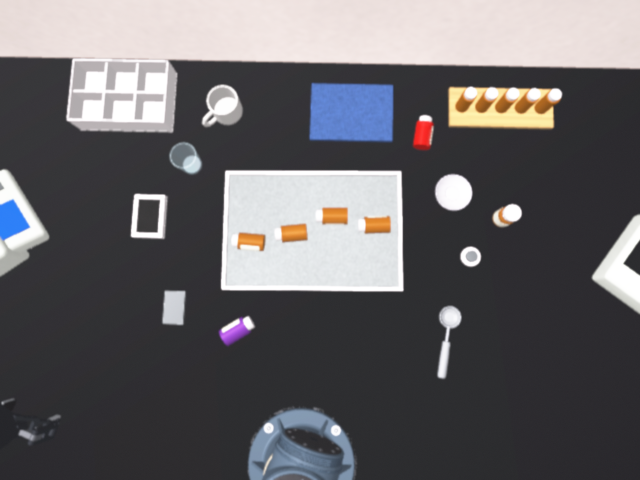

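View pics/scene0.png

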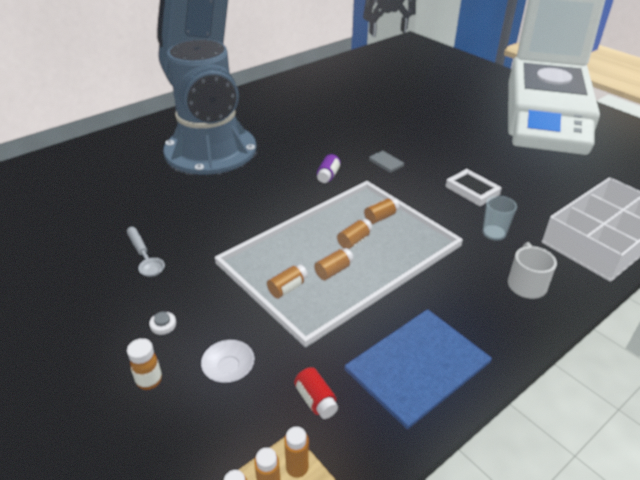

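Run:
```python
from h import *
c=cap('top'); s=cap('scene')
a=cv2.resize(c['pixels'][155:340,120:420,::-1],None,fx=2.6,fy=2.6,interpolation=cv2.INTER_CUBIC)
cv2.imwrite('pics/c1.png',a); print(a.shape)
crop(s,200,140,520,350,2.5,'c2.png')
for n,u,v,z in [('b250',250,241,24),('b292',292,233,24),('b333',333,216,24),('b376',376,225,24),('hold',149,216,20),('tile',174.5,307.5,10),('shut',470.5,257,25),('purple',235,332,20),('beaker',185,158,40),('cor',222,289,17),('cor',404,289,17),('cor',402,172,17),('cor',225,172,17)]:
    print(n,w(c,u,v,z).round(1))
```

```text
(481, 780, 3)
b250 [518.9 141.6  24. ]
b292 [541.3  39.3  24. ]
b333 [586.1 -60.1  24. ]
b376 [ 566.4 -165.9   24. ]
hold [575.4 396.6  20. ]
tile [352.4 320.8  10. ]
shut [ 493.6 -394.9   25. ]
purple [298.5 167.9  20. ]
beaker [719.9 310.2  40. ]
cor [400.3 205.5  17. ]
cor [ 412.4 -236.2   17. ]
cor [ 703.2 -229.6   17. ]
cor [692.8 214.   17. ]
```

View pics/c1.png

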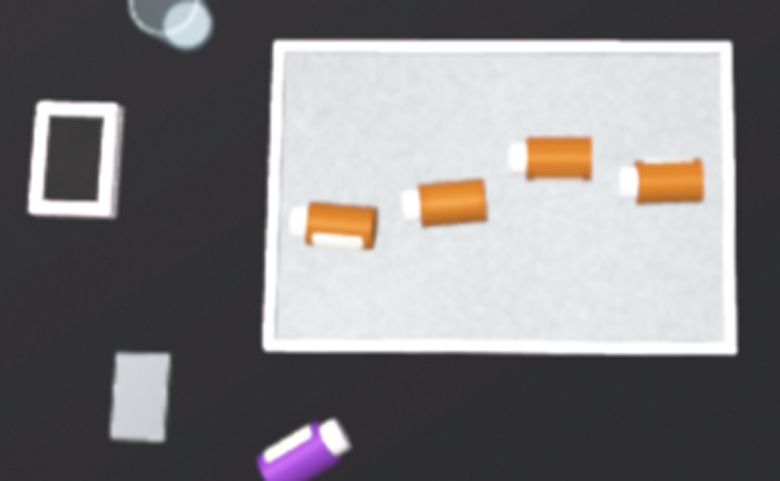

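View pics/c2.png

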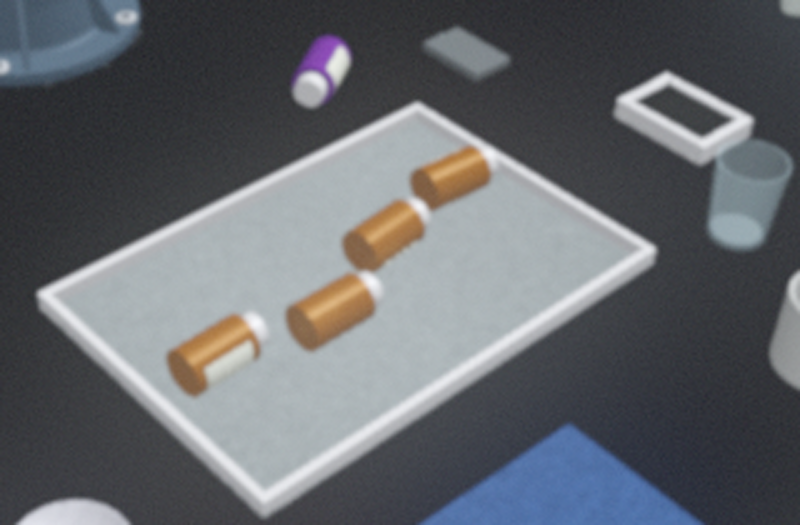

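Targets: amber bottles lying in the tray at top-view pixels (250,241), (292,233), (333,216), (376,225). The look-alikes to leave alone are purple (235,332), red (424,133), upright (508,215) and the rack bottles. Tile is at (174,307), holder at (149,216) and shutter at (470,257). I'll go over the tile first.

>>> drive_tool([
  [0,0,0,0,0,-0.0615,1],
  [0,0,0,0,0,-0.0615,1],
  [0,0,0,0,0,-0.0615,1],
  [-0.22,-0.2,0,0,0,0,1],
  [-0.25,-0.23,0,0,0,0,1],
  [-0.25,-0.23,0,0,0,0,1],
  [-0.25,-0.23,0,0,0,0,1],
  [-0.25,-0.23,0,0,0,0,1],
  [-0.25,-0.23,0,0,0,0,1],
  [-0.25,-0.23,0,0,0,0,1],
  [-0.2,-0.18,0,0,0,0,1],
  [-0.1,-0.08,0,0,0,0,1],
])

```text
t: 1.2
position: [353.8, 316.9, 231.3]
ee_rot: [0.0, 0.001, 1.0, -0.0]
ft_force: [-0.4, 0.5, -0.1]
grip_width: 85.2
finger_force: 0.0
```

```bash
cat >> h.py <<'E'
def st():
    s=arm.read_state(); q=s['ee_rot']
    from scipy.spatial.transform import Rotation as Ro
    M=Ro.from_quat([q[1],q[2],q[3],q[0]]).as_matrix()
    print('t',round(s['t'],2),'p',s['position'].round(1),'x',M[:,0].round(3),'y',M[:,1].round(3),'f',s['ft_force'].round(1),'w',round(s['grip_width'],1),'q',s['joint_positions'].round(2))
    return s,M
def go(T):
    s,M=st(); d=M.T@(np.array(T,float)-s['position']); print('tool shift /100:',(d/100).round(3))
E
python3 - <<'E'
from h import *
st(); c=cap('wrist','w1.png')
print((-np.array(c['R']).T@c['t']).round(1),np.round(c['R'],2).tolist(),c['camera_matrix'][0][0])
print(px(c,[352,321,10]),px(c,[575,397,20]))
E
```

```text
t 1.2 p [353.8 316.9 231.3] x [-1.     0.002 -0.   ] y [ 0.002  1.    -0.001] f [-0.4  0.5 -0.1] w 85.2 q [ 0.73  0.15 -0.12  1.29 -0.    0.73]
[274.6 318.  373.4] [[0.0, 1.0, -0.0], [0.95, -0.0, 0.31], [0.31, -0.0, -0.95]] 430.68638516315826
[321.84421945 207.81154421] [398.21506766 430.09784128]
```

View pics/w1.png

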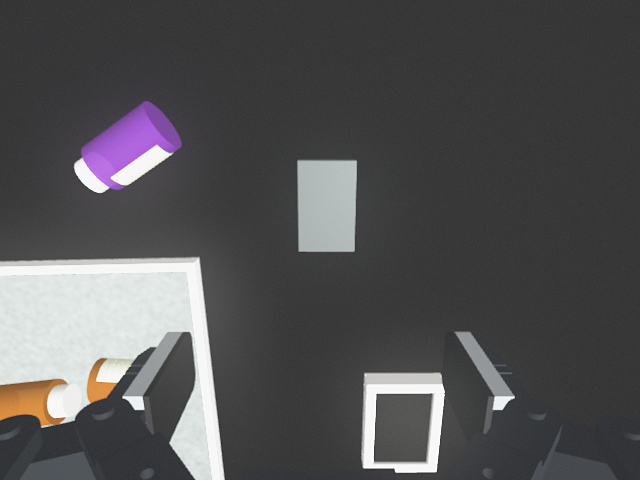

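The wrist view shows the tile, centred near (327,206) and almost square to the tool. The holder's recess is at about (375–434, 393–464).

Run:
```python
from h import *
c=cap('wrist'); im=c['pixels']
crop(c,350,360,460,480,5,'c3.png')
K=c['camera_matrix']
# tile by rectified contour at z=10
g=im.astype(int); m=((g.min(2)>110)).astype(np.uint8); n,l,s,ce=cv2.connectedComponentsWithStats(m)
i=l[206,327]; cn=cv2.findContours((l==i).astype(np.uint8),0,1)[0][0][:,0]
W=np.array([w(c,u,v,10)[:2] for u,v in cn],np.float32); print(cv2.minAreaRect(W))
```

```text
((351.2557373046875, 324.89599609375), (49.92041015625, 79.15315246582031), 89.8088607788086)
```

View pics/c3.png

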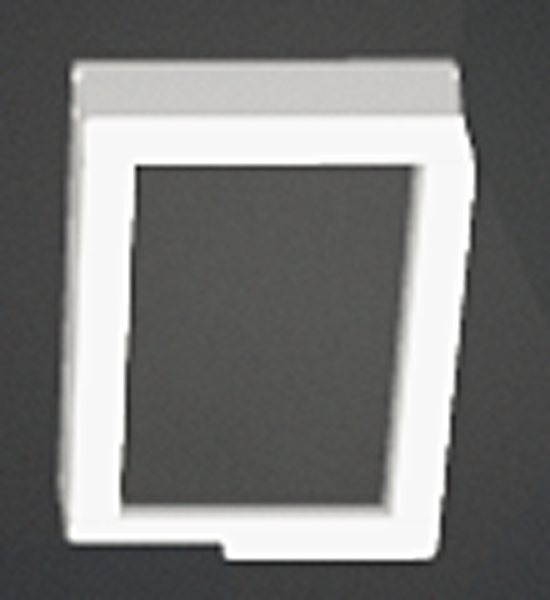

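Run:
```python
from h import *
c=cap('wrist')
for a,b in [(85,115),(463,115),(437,558),(135,165),(422,165),(393,510),(120,507)]: print(w(c,350+a/5,360+b/5,20).round(1))
go([351.3,324.9,60])
```

```text
[519.8 364.9  20. ]
[520.  437.1  20. ]
[626.5 440.8  20. ]
[531.1 374.8  20. ]
[531.2 430.2  20. ]
[614.2 430.8  20. ]
[613.2 375.   20. ]
t 1.35 p [352.5 318.5 231.2] x [-1.     0.002  0.   ] y [ 0.002  1.    -0.   ] f [-0.6  0.9  1.1] w 85.3 q [ 0.73  0.15 -0.12  1.29  0.    0.74]
tool shift /100: [0.011 0.065 1.712]
```

>>> drive_tool([
  [0.01,0.065,0.2,0,0,0,1],
  [0,0,0.35,0,0,0,1],
  [0,0,0.35,0,0,0,1],
  [0,0,0.35,0,0,0,1],
  [0,0,0.35,0,0,0,1],
  [0,0,0.3,0,0,0,1],
  [0,0,0.2,0,0,0,1],
  [0,0,0.1,0,0,0,1],
  [0,0,0.07,0,0,0,1],
  [0,0,0.03,0,0,0,1],
  [0,0,0,0,0,0,-1],
  [0,0,0,0,0,0,-1],
])

```text
t: 2.35
position: [351.1, 326.2, 1.9]
ee_rot: [0.0, -0.0, 1.0, 0.0]
ft_force: [-0.9, -0.2, -0.3]
grip_width: 63.9
finger_force: 0.0
```

>>> drive_tool([
  [0,0,0,0,0,0,-1],
  [0,0,0,0,0,0,-1],
  [0,0,0,0,0,0,-1],
  [0,0,0,0,0,0,-1],
  [0,0,0,0,0,0,-1],
  [0,0,0,0,0,0,-1],
])

```text
t: 2.85
position: [351.4, 326.1, 2.7]
ee_rot: [0.001, -0.0, 1.0, 0.001]
ft_force: [-2.3, -1.0, 9.0]
grip_width: 47.3
finger_force: 60.3
```

>>> drive_tool([
  [0,0,0,0,0,0,0],
  [0,0,0,0,0,0,0],
  [0,0,-0.03,0,0,0,0],
  [0,0,-0.03,0,0,0,0],
  [0,0,0,0,0,0,-1],
  [0,0,0,0,0,0,-1],
  [0,0,0,0,0,0,-1],
  [0,0,0,0,0,0,-1],
  [0,0,0,0,0,0,-1],
  [0,0,0,0,0,0,-1],
])

```text
t: 3.68
position: [350.9, 325.5, 7.2]
ee_rot: [-0.0, -0.0, 1.0, -0.0]
ft_force: [0.5, -0.2, -0.6]
grip_width: 47.7
finger_force: 61.7
```

>>> drive_tool([
  [0,0,-0.2,0,0,0,-1],
  [0,0,-0.35,0,0,0,-1],
  [0,0,-0.35,0,0,0,-1],
  [0,0,-0.35,0,0,0,-1],
  [0,0,-0.35,0,0,0,-1],
  [0,0,-0.2,0,0,0,-1],
  [-0.2,-0.05,0,0,0,0,-1],
  [-0.35,-0.1,0,0,0,0,-1],
  [-0.35,-0.1,0,0,0,0,-1],
  [-0.35,-0.1,0,0,0,0,-1],
  [-0.35,-0.1,0,0,0,0,-1],
  [-0.2,-0.1,0,0,0,0,-1],
])

```text
t: 4.68
position: [534.2, 269.8, 186.7]
ee_rot: [0.0, 0.0, 1.0, -0.0]
ft_force: [-0.7, 0.5, -0.8]
grip_width: 47.7
finger_force: 62.1
```

Run:
```python
from h import *
st(); c=cap('wrist','w2.png')
```

```text
t 4.68 p [534.2 269.8 186.7] x [-1.     0.001 -0.001] y [ 0.001  1.    -0.   ] f [-0.7  0.5 -0.8] w 47.7 q [ 0.47  0.38  0.08  1.27 -0.    0.47]
```

View pics/w2.png

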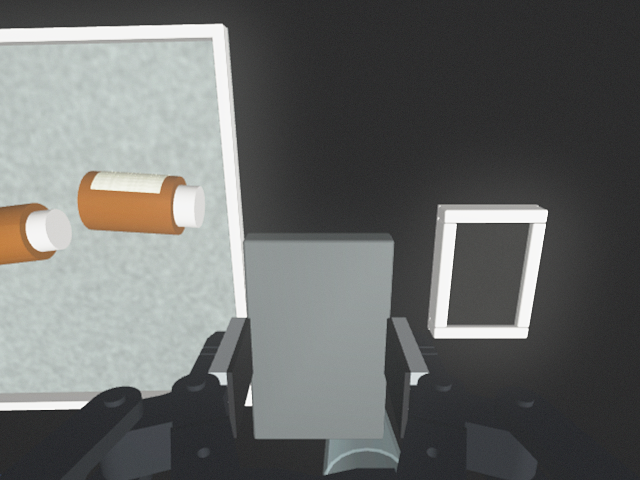

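Run:
```python
from h import *
c=cap('wrist')
print('outer',[w(c,u,v,20)[:2].round(1).tolist() for u,v in [(443,222),(547,222)]])
for u,v in [(456,223),(530,223),(516,327),(447,326),(527,338),(434,338)]: print(w(c,u,v,20).round(1))
print('tile')
for u,v in [(246,240),(393,240),(385,438),(254,438)]: print(w(c,u,v,189.5).round(1))
crop(c,420,195,560,350,5,'x.png')
g=c['pixels'][195:350,420:560].min(2); print(g[60].tolist()); print(g[:,65].tolist())
```

```text
outer [[533.9, 361.0], [534.1, 437.5]]
[534.7 370.7  20. ]
[534.9 425.1  20. ]
[620.2 426.7  20. ]
[619.2 371.6  20. ]
[630.1 436.9  20. ]
[629.9 362.1  20. ]
tile
[497.7 245.  189.5]
[497.8 294.4 189.5]
[579.1 295.4 189.5]
[579.  243.8 189.5]
[63, 58, 63, 62, 59, 64, 65, 63, 63, 67, 63, 64, 64, 64, 58, 94, 139, 153, 151, 149, 149, 151, 151, 183, 233, 245, 245, 245, 245, 245, 246, 246, 246, 246, 249, 246, 97, 72, 76, 76, 77, 76, 76, 74, 77, 72, 76, 75, 78, 77, 79, 75, 78, 78, 76, 79, 77, 77, 78, 80, 80, 78, 79, 79, 78, 75, 78, 79, 77, 78, 79, 77, 77, 76, 78, 78, 78, 79, 81, 81, 77, 80, 79, 75, 77, 80, 77, 78, 78, 76, 79, 78, 78, 77, 78, 79, 77, 77, 76, 78, 78, 78, 76, 80, 78, 79, 77, 114, 155, 153, 176, 221, 245, 247, 246, 246, 246, 246, 246, 246, 247, 248, 251, 197, 59, 70, 69, 69, 71, 66, 70, 66, 68, 70, 68, 68, 67, 67, 66, 66]
[68, 71, 69, 69, 65, 73, 127, 165, 163, 162, 157, 189, 237, 247, 247, 246, 246, 246, 246, 246, 246, 246, 247, 250, 222, 57, 78, 80, 80, 77, 79, 80, 79, 78, 80, 82, 79, 79, 77, 77, 76, 80, 80, 80, 80, 78, 77, 79, 77, 78, 78, 80, 80, 80, 80, 78, 79, 76, 78, 79, 75, 77, 80, 76, 80, 78, 78, 79, 78, 77, 73, 77, 75, 76, 76, 77, 76, 74, 74, 75, 73, 73, 73, 71, 75, 74, 71, 75, 75, 71, 73, 73, 75, 73, 73, 75, 71, 73, 72, 74, 70, 74, 72, 73, 71, 71, 73, 72, 74, 72, 73, 74, 75, 74, 70, 74, 73, 73, 74, 72, 73, 75, 73, 72, 72, 70, 78, 129, 159, 181, 227, 245, 246, 245, 245, 244, 244, 244, 245, 247, 230, 74, 59, 64, 63, 62, 64, 63, 61, 63, 64, 62, 59, 62, 62]
```

Run:
```python
from h import *
c=cap('wrist'); g=c['pixels'].min(2).astype(int)
print([w(c,485,v,20)[0].round(1) for v in (206.5,219.5,324.5,335.5)])
for r in (240,280,310):
    x=np.where(g[r,420:560]>200)[0]+420; k=np.where(np.diff(x)>5)[0][0]
    print(r,[x[0],x[k],x[k+1],x[-1]],[w(c,u,r,20)[1].round(1) for u in (x[0]-.5,x[k]+.5,x[k+1]-.5,x[-1]+.5)])
st()
t=c['pixels'][230:445,240:400].astype(int).min(2); print(t[:,80][::1][:14].tolist(),t[-14:,40].tolist())
print(t[100][:20].tolist(),t[100][-25:].tolist())
```

```text
[np.float64(519.7), np.float64(529.4), np.float64(615.1), np.float64(624.9)]
240 [np.int64(444), np.int64(456), np.int64(532), np.int64(544)] [np.float64(363.3), np.float64(373.0), np.float64(428.9), np.float64(438.6)]
280 [np.int64(441), np.int64(452), np.int64(526), np.int64(537)] [np.float64(363.8), np.float64(373.0), np.float64(429.1), np.float64(438.3)]
310 [np.int64(438), np.int64(449), np.int64(522), np.int64(532)] [np.float64(363.6), np.float64(373.0), np.float64(429.6), np.float64(438.3)]
t 4.83 p [532.  269.6 186.4] x [-1.     0.002  0.001] y [ 0.002  1.    -0.001] f [-0.1  0.3 -0.4] w 47.8 q [ 0.47  0.38  0.07  1.27 -0.    0.47]
[51, 51, 58, 73, 84, 83, 83, 82, 82, 87, 107, 122, 134, 145] [136, 136, 135, 135, 134, 136, 138, 118, 67, 46, 46, 44, 50, 47]
[116, 81, 56, 58, 58, 57, 61, 65, 61, 57, 86, 127, 140, 138, 143, 141, 139, 139, 142, 140] [145, 146, 147, 147, 147, 146, 145, 147, 148, 145, 141, 104, 46, 52, 55, 52, 57, 54, 53, 54, 76, 110, 126, 123, 123]
```

Run:
```python
from h import *
c=cap('wrist'); s,M=st()
g=c['pixels'].min(2).astype(int)
for r in (250,290,410,430): print(r,[ (i,g[r,i]) for i in range(240,400) if abs(g[r,i+1]-g[r,i-1])>25])
im=np.array([[246.5,240.5],[393,240.5],[384.5,437.5],[254.5,437.5]],float)
ob=np.array([[-40,-25,0],[-40,25,0],[40,25,0],[40,-25,0]],float)
K=np.array(c['camera_matrix'])
ok,rv,tv=cv2.solvePnP(ob,im,K,None)
R=np.array(c['R']);t=np.array(c['t'])
print('centre',(R.T@(tv[:,0]-t)).round(1)); print((R.T@cv2.Rodrigues(rv)[0]).round(3))
p,_=cv2.projectPoints(ob,rv,tv,K,None); print((p[:,0]-im).round(1).tolist())
```

```text
t 4.88 p [530.8 270.1 186.6] x [-1.     0.001  0.001] y [ 0.001  1.    -0.001] f [-0.3 -0.1 -0.4] w 47.4 q [0.47 0.38 0.07 1.27 0.   0.47]
250 [(241, np.int64(238)), (242, np.int64(209)), (243, np.int64(163)), (244, np.int64(119)), (245, np.int64(137)), (392, np.int64(150)), (393, np.int64(126)), (394, np.int64(57))]
290 [(244, np.int64(247)), (245, np.int64(184)), (246, np.int64(108)), (247, np.int64(134)), (390, np.int64(149)), (391, np.int64(122)), (392, np.int64(57))]
410 [(251, np.int64(40)), (252, np.int64(74)), (253, np.int64(116)), (384, np.int64(132)), (385, np.int64(73))]
430 [(252, np.int64(43)), (253, np.int64(74)), (254, np.int64(112)), (383, np.int64(132)), (392, np.int64(81)), (393, np.int64(45))]
centre [533.9 271.1 189.1]
[[ 1.     0.003 -0.026]
 [-0.003  1.     0.   ]
 [ 0.026 -0.     1.   ]]
[[-0.3, -0.2], [0.3, -0.2], [-1.2, 0.2], [1.2, 0.2]]
```

>>> drive_tool([
  [-0.08,0.2,0,0,0,0,-1],
  [-0.1,0.3,0,0,0,0,-1],
  [-0.1,0.3,0,0,0,0,-1],
  [-0.07,0.3,0,0,0,0,-1],
  [-0.03,0.2,0,0,0,0,-1],
  [0,0,0.3,0,0,0,-1],
  [0,0,0.35,0,0,0,-1],
  [0,0,0.35,0,0,0,-1],
  [0,0,0.25,0,0,0,-1],
  [0,0,0.1,0,0,0,-1],
  [0,0,0,0,0,0,-1],
  [0,0,0,0,0,0,-1],
])

```text
t: 5.88
position: [568.6, 401.2, 53.3]
ee_rot: [0.0, -0.0, 1.0, 0.0]
ft_force: [0.2, 0.2, 0.7]
grip_width: 47.4
finger_force: 62.1
```

Run:
```python
from h import *
st(); c=cap('wrist','w3.png')
```

```text
t 5.88 p [568.6 401.2  53.3] x [-1.    -0.001 -0.   ] y [-0.001  1.     0.   ] f [0.2 0.2 0.7] w 47.4 q [0.61 0.62 0.14 1.09 0.   0.61]
```

View pics/w3.png

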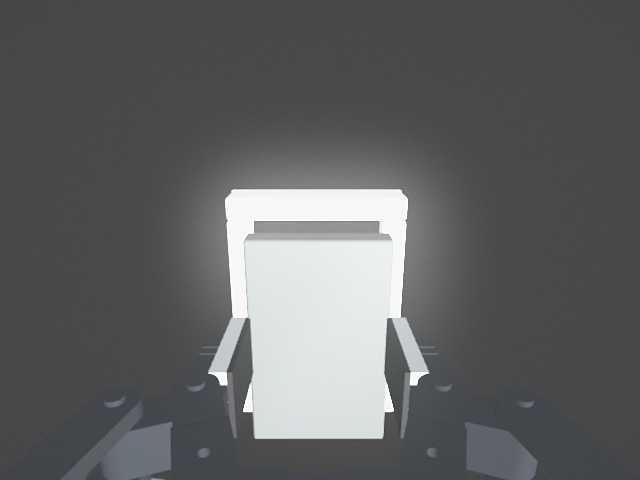

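Run:
```python
from h import *
c=cap('wrist'); s,M=st(); g=c['pixels'].min(2).astype(int)
print([w(c,320,v,20)[0].round(1) for v in (195,220.5)], [w(c,u,221,20)[1].round(1) for u in (254,380)],[w(c,u,225,20)[1].round(1) for u in (227,407)])
print(g[185:245,300].tolist()); print(g[226,222:262].tolist(),g[226,372:412].tolist())
```

```text
t 5.98 p [569.8 401.6  54.7] x [-1.    -0.    -0.003] y [-0.     1.     0.002] f [-0.1 -0.5 -0.6] w 47.8 q [ 0.61  0.62  0.14  1.09 -0.    0.61]
[np.float64(522.4), np.float64(533.2)] [np.float64(375.5), np.float64(428.5)] [np.float64(364.0), np.float64(440.0)]
[124, 133, 216, 244, 241, 241, 241, 242, 241, 245, 248, 247, 247, 247, 247, 247, 247, 247, 247, 247, 247, 247, 247, 247, 247, 247, 247, 247, 247, 247, 247, 249, 255, 136, 139, 149, 147, 148, 146, 148, 146, 147, 146, 146, 149, 144, 143, 147, 160, 168, 167, 166, 166, 166, 172, 196, 218, 226, 233, 233]
[122, 123, 122, 113, 236, 251, 248, 247, 247, 247, 247, 247, 247, 247, 247, 247, 247, 247, 247, 247, 247, 247, 247, 247, 247, 247, 247, 247, 247, 248, 252, 188, 143, 148, 147, 148, 150, 151, 147, 148] [146, 146, 146, 145, 144, 153, 209, 240, 236, 242, 247, 247, 247, 247, 247, 247, 247, 247, 247, 247, 247, 247, 247, 247, 247, 247, 247, 247, 247, 247, 247, 249, 255, 127, 124, 126, 125, 126, 125, 124]
```

>>> drive_tool([
  [-0.015,-0.005,0.08,0,0,0,-1],
  [0,0,0.08,0,0,0,-1],
  [0,0,0.05,0,0,0,-1],
  [0,0,0.03,0,0,0,-1],
  [0,0,0.02,0,0,0,-1],
  [0,0,0,0,0,0,-1],
])

```text
t: 6.48
position: [570.2, 399.8, 25.5]
ee_rot: [-0.0, 0.0, 1.0, -0.0]
ft_force: [0.5, 0.3, -0.4]
grip_width: 47.3
finger_force: 62.1
```

>>> drive_tool([
  [0,0,0.01,0,0,0,-1],
  [0,0,0.01,0,0,0,-1],
  [0,0,0,0,0,0,-1],
])

```text
t: 6.73
position: [570.5, 400.1, 24.3]
ee_rot: [0.0, -0.0, 1.0, -0.0]
ft_force: [1.1, 1.1, -0.7]
grip_width: 47.4
finger_force: 62.1
```

>>> drive_tool([
  [0,0,0.01,0,0,0,-1],
  [0,0,0.01,0,0,0,-1],
  [0,0,0,0,0,0,-1],
])

```text
t: 6.98
position: [570.7, 400.1, 22.4]
ee_rot: [0.0, 0.0, 1.0, 0.0]
ft_force: [-0.4, -0.0, 0.2]
grip_width: 47.9
finger_force: 62.3
```

>>> drive_tool([
  [0,0,0.01,0,0,0,-1],
  [0,0,0,0,0,0,-1],
  [0,0,0,0,0,0,-1],
])

```text
t: 7.23
position: [570.8, 400.2, 21.7]
ee_rot: [0.0, 0.0, 1.0, 0.0]
ft_force: [0.6, -1.0, 4.0]
grip_width: 47.3
finger_force: 62.6
```

>>> drive_tool([
  [0,0,0,0,0,0,0.4],
  [0,0,0,0,0,0,0.4],
  [0,0,0,0,0,0,0.4],
  [0,0,-0.1,0,0,0,0.4],
  [0,0,-0.2,0,0,0,0.4],
  [0,0,-0.3,0,0,0,0.4],
  [0,0,-0.3,0,0,0,0.4],
])

```text
t: 7.82
position: [569.9, 399.7, 112.1]
ee_rot: [-0.001, -0.0, 1.0, -0.001]
ft_force: [0.6, -0.3, 0.6]
grip_width: 59.8
finger_force: 0.0
```

Run:
```python
from h import *
st(); c=cap('wrist')
crop(c,180,170,460,460,2,'c4.png')
```

```text
t 7.82 p [569.9 399.7 112.1] x [-1.    -0.     0.002] y [-0.     1.    -0.001] f [ 0.6 -0.3  0.6] w 59.8 q [ 0.61  0.59  0.23  1.22 -0.    0.61]
```

View pics/c4.png

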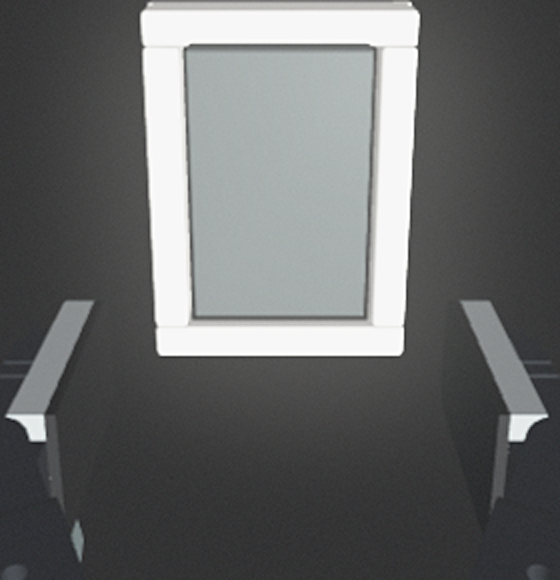

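The tile sits inside the recess. I'll press it home with the fingers shut.

>>> drive_tool([
  [-0.04,0.02,0,0,0,0,-1],
  [0,0,0.2,0,0,0,-1],
  [0,0,0.25,0,0,0,-1],
  [0,0,0.2,0,0,0,-1],
  [0,0,0.05,0,0,0,-1],
  [0,0,0.05,0,0,0,-1],
  [0,0,0,0,0,0,-1],
  [0,0,0,0,0,0,-1],
  [0,0,0,0,0,0,-1],
  [0,0,0,0,0,0,-1],
  [0,0,0,0,0,0,-1],
  [0,0,0,0,0,0,-1],
])

```text
t: 8.87
position: [574.8, 402.2, 36.9]
ee_rot: [0.0, -0.0, 1.0, 0.0]
ft_force: [-0.1, 0.8, -0.2]
grip_width: 0.3
finger_force: 0.0
```

>>> drive_tool([
  [0,0,0.03,0,0,0,-1],
  [0,0,0.03,0,0,0,-1],
  [0,0,0.02,0,0,0,-1],
  [0,0,0,0,0,0,-1],
])

```text
t: 9.2
position: [574.6, 402.1, 28.2]
ee_rot: [0.0, 0.0, 1.0, -0.0]
ft_force: [-0.3, 0.3, 1.1]
grip_width: 0.2
finger_force: 0.8
```

>>> drive_tool([
  [0,0,0.02,0,0,0,-1],
  [0,0,0.02,0,0,0,-1],
  [0,0,0,0,0,0,-1],
])

```text
t: 9.45
position: [575.4, 402.2, 25.4]
ee_rot: [0.001, 0.0, 1.0, 0.0]
ft_force: [0.6, -1.5, 8.6]
grip_width: -0.2
finger_force: 4.4
```

>>> drive_tool([
  [0,0,0.02,0,0,0,-1],
  [0,0,0.02,0,0,0,-1],
  [0,0,0.01,0,0,0,-1],
  [0,0,0,0,0,0,-1],
])

```text
t: 9.78
position: [575.7, 402.4, 24.6]
ee_rot: [0.002, 0.0, 1.0, 0.001]
ft_force: [-8.0, -8.2, 38.1]
grip_width: 0.0
finger_force: 18.6
```

>>> drive_tool([
  [0,0,0.01,0,0,0,-1],
  [0,0,0,0,0,0,-1],
])

```text
t: 9.95
position: [575.7, 402.5, 24.4]
ee_rot: [0.002, 0.0, 1.0, 0.001]
ft_force: [-9.8, -8.9, 45.0]
grip_width: -0.3
finger_force: 21.5
```

>>> drive_tool([
  [0,0,-0.05,0,0,0,-1],
  [0,0,-0.1,0,0,0,-1],
  [0,0,-0.2,0,0,0,-1],
  [0.2,0,-0.3,0,0,0,-1],
  [0.3,0,-0.3,0,0,0,-1],
  [0.2,0,0,0,0,0,-1],
  [0,0,0,0,0,0,-1],
])

```text
t: 10.53
position: [502.5, 402.6, 114.8]
ee_rot: [0.0, -0.001, 1.0, 0.001]
ft_force: [0.7, 0.7, 0.3]
grip_width: 0.1
finger_force: 0.0
```

Run:
```python
from h import *
st(); c=cap('wrist'); s=cap('scene')
u,v=px(c,[575,402,20]).astype(int); print(u,v)
a=cv2.resize(c['pixels'][max(v-75,0):min(v+75,480),u-80:u+80,::-1],(480,450)); us,vs=px(s,[575,402,20]).astype(int)
b=cv2.resize(s['pixels'][vs-25:vs+25,us-35:us+35,::-1],(315,225),interpolation=cv2.INTER_CUBIC); b=np.vstack([b,np.zeros((225,315,3),np.uint8)])
cv2.imwrite('pics/c5.png',np.hstack([a,b]))
```

```text
t 10.53 p [502.5 402.6 114.8] x [-1.    -0.002 -0.   ] y [-0.002  1.     0.001] f [0.7 0.7 0.3] w 0.1 q [0.68 0.49 0.07 1.15 0.   0.67]
315 365
```

View pics/c5.png

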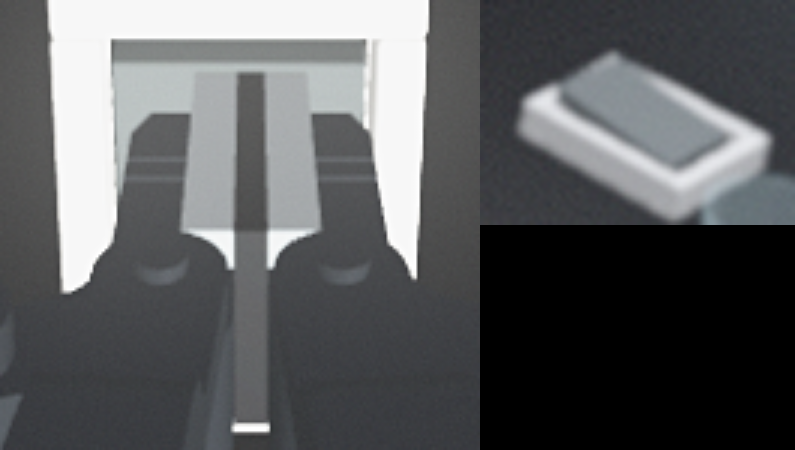

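The tile's robot-side end is perched on the frame rim, and there's a gap at the far end. I'll nudge it +x with the shut fingertips.

>>> drive_tool([
  [0,0,0.2,0,0,0,-1],
  [0,0,0.3,0,0,0,-1],
  [0,0,0.25,0,0,0,-1],
  [0,0,0.1,0,0,0,-1],
  [0,0,0.06,0,0,0,-1],
  [-0.04,0,0,0,0,0,-1],
  [-0.04,0,0,0,0,0,-1],
  [0,0,0,0,0,0,-1],
])

```text
t: 11.3
position: [515.0, 402.7, 23.1]
ee_rot: [0.001, 0.0, 1.0, 0.001]
ft_force: [-0.3, -0.4, 0.2]
grip_width: -0.1
finger_force: 0.0
```

>>> drive_tool([
  [-0.02,0,0,0,0,0,-1],
  [-0.02,0,0,0,0,0,-1],
  [0,0,0,0,0,0,-1],
])

```text
t: 11.55
position: [517.8, 402.3, 22.5]
ee_rot: [0.001, 0.0, 1.0, 0.0]
ft_force: [0.2, -0.1, 0.5]
grip_width: 0.0
finger_force: 0.0
```

>>> drive_tool([
  [-0.02,0,0,0,0,0,-1],
  [-0.02,0,0,0,0,0,-1],
  [0,0,0,0,0,0,-1],
])

```text
t: 11.8
position: [521.4, 402.1, 21.9]
ee_rot: [0.0, 0.0, 1.0, 0.0]
ft_force: [0.1, -0.2, -0.4]
grip_width: 0.6
finger_force: 0.0
```

>>> drive_tool([
  [-0.02,0,-0.01,0,0,0,-1],
  [-0.01,0,0,0,0,0,-1],
  [0,0,0,0,0,0,-1],
])

```text
t: 12.05
position: [524.3, 402.1, 22.8]
ee_rot: [0.0, 0.0, 1.0, 0.0]
ft_force: [-0.5, 0.2, 0.0]
grip_width: 0.2
finger_force: 0.0
```

>>> drive_tool([
  [-0.01,0,0,0,0,0,-1],
  [-0.01,0,0,0,0,0,-1],
  [0,0,0,0,0,0,-1],
])

```text
t: 12.3
position: [526.2, 402.1, 22.7]
ee_rot: [0.0, 0.0, 1.0, -0.0]
ft_force: [-0.2, 0.6, -0.6]
grip_width: -0.3
finger_force: 0.0
```

>>> drive_tool([
  [-0.01,0,0,0,0,0,-1],
  [-0.01,0,0,0,0,0,-1],
  [0,0,0,0,0,0,-1],
])

```text
t: 12.55
position: [528.3, 402.1, 22.8]
ee_rot: [0.0, 0.0, 1.0, -0.0]
ft_force: [-0.7, -0.2, -0.1]
grip_width: -0.2
finger_force: 0.0
```

>>> drive_tool([
  [-0.01,0,0,0,0,0,-1],
  [-0.01,0,0,0,0,0,-1],
  [0,0,0,0,0,0,-1],
])

```text
t: 12.8
position: [530.3, 402.1, 22.8]
ee_rot: [0.0, 0.0, 1.0, -0.0]
ft_force: [-0.2, 0.7, -0.0]
grip_width: 0.2
finger_force: 0.0
```

>>> drive_tool([
  [-0.01,0,0,0,0,0,-1],
  [-0.01,0,0,0,0,0,-1],
  [0,0,0,0,0,0,-1],
])

```text
t: 13.05
position: [532.3, 402.1, 22.8]
ee_rot: [0.0, 0.0, 1.0, 0.0]
ft_force: [0.1, -0.1, -0.2]
grip_width: 0.2
finger_force: 0.0
```

>>> drive_tool([
  [0.05,0,-0.05,0,0,0,-1],
  [0.2,0,-0.2,0,0,0,-1],
  [0.35,0,-0.2,0,0,0,-1],
  [0.35,0,0,0,0,0,-1],
  [0.35,0,0,0,0,0,-1],
  [0.2,0,0,0,0,0,-1],
  [0,0,0,0,0,0,-1],
])

```text
t: 13.63
position: [377.7, 401.3, 68.4]
ee_rot: [-0.001, -0.001, 1.0, -0.0]
ft_force: [0.6, 0.4, 0.1]
grip_width: 0.1
finger_force: 0.0
```

Run:
```python
from h import *
st(); c=cap('wrist'); s=cap('scene'); t=cap('top')
def cr(c,h,k):
    u,v=px(c,[575,402,20]).astype(int); print(u,v)
    u=min(max(u,h),640-h); v=min(max(v,h),480-h)
    return cv2.resize(c['pixels'][v-h:v+h,u-h:u+h,::-1],(k,k),interpolation=cv2.INTER_CUBIC)
cv2.imwrite('pics/c6.png',np.hstack([cr(c,75,400),cr(s,32,400)]))
```

```text
t 13.63 p [377.7 401.3  68.4] x [-1.    -0.003  0.002] y [-0.003  1.    -0.001] f [0.6 0.4 0.1] w 0.1 q [ 0.82  0.39 -0.24  0.95  0.    0.81]
316 583
472 182
```

View pics/c6.png

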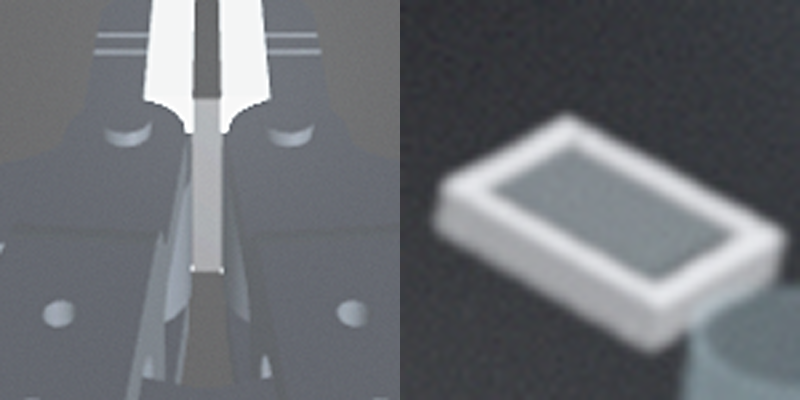

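The nudge dropped the tile into the recess and it looks about flush. A press will confirm it.

>>> drive_tool([
  [-0.25,0,0,0,0,0,-1],
  [-0.38,0.005,0,0,0,0,-1],
  [-0.38,0,0,0,0,0,-1],
  [-0.38,0,0,0,0,0,-1],
  [-0.38,0,0,0,0,0,-1],
  [-0.2,0,0,0,0,0,-1],
  [0,0,0.15,0,0,0,-1],
  [0,0,0.15,0,0,0,-1],
  [0,0,0.06,0,0,0,-1],
  [0,0,0.03,0,0,0,-1],
  [0,0,0,0,0,0,-1],
  [0,0,0,0,0,0,-1],
])

```text
t: 14.78
position: [579.4, 402.7, 29.3]
ee_rot: [0.0, -0.0, 1.0, 0.0]
ft_force: [0.7, -0.3, 0.8]
grip_width: 0.1
finger_force: 0.0
```

>>> drive_tool([
  [0,0,0.03,0,0,0,-1],
  [0,0,0.02,0,0,0,-1],
  [0,0,0,0,0,0,-1],
])

```text
t: 15.03
position: [578.9, 402.7, 23.9]
ee_rot: [0.0, -0.0, 1.0, 0.0]
ft_force: [0.3, 0.3, -0.9]
grip_width: 0.2
finger_force: 0.0
```

>>> drive_tool([
  [0,0,0.02,0,0,0,-1],
  [0,0,0.01,0,0,0,-1],
  [0,0,0,0,0,0,-1],
])

```text
t: 15.28
position: [578.9, 402.5, 20.6]
ee_rot: [-0.0, -0.0, 1.0, -0.0]
ft_force: [0.2, 0.8, 0.3]
grip_width: 0.0
finger_force: 0.0
```

Already down near 20 mm without contact. I'll press to about 15–20 N, then press each end too for level.

>>> drive_tool([
  [0.04,0,0.01,0,0,0,-1],
  [0,0,0.01,0,0,0,-1],
  [0,0,0,0,0,0,-1],
])

```text
t: 15.53
position: [575.6, 402.8, 20.0]
ee_rot: [0.001, 0.0, 1.0, 0.0]
ft_force: [-0.5, -0.7, 7.4]
grip_width: -0.0
finger_force: 3.8
```

>>> drive_tool([
  [0,0,0.01,0,0,0,-1],
  [0,0,0,0,0,0,-1],
])

```text
t: 15.7
position: [575.6, 402.8, 20.0]
ee_rot: [0.001, 0.0, 1.0, 0.001]
ft_force: [-1.8, -3.3, 13.9]
grip_width: -0.1
finger_force: 7.3
```

>>> drive_tool([
  [0,0,-0.05,0,0,0,-1],
  [0,0,-0.25,0,0,0,-1],
  [0,-0.1,-0.35,0,0,0,-1],
  [0,-0.2,-0.3,0,0,0,-1],
  [-0.05,-0.3,-0.25,0,0,0,-1],
  [-0.05,-0.35,-0.15,0,0,0,-1],
  [-0.05,-0.37,-0.12,0,0,0,-1],
  [-0.05,-0.38,-0.1,0,0,0,-1],
  [-0.05,-0.38,-0.1,0,0,0,-1],
  [-0.05,-0.38,-0.1,0,0,0,-1],
  [-0.05,-0.4,-0.05,0,0,0,-1],
  [-0.05,-0.4,0,0,0,0,-1],
])

```text
t: 16.7
position: [615.3, 75.0, 201.4]
ee_rot: [0.001, -0.0, 1.0, 0.0]
ft_force: [0.5, -0.4, -0.8]
grip_width: -0.0
finger_force: 0.0
```

>>> drive_tool([
  [-0.05,-0.38,0,0,0,0,-1],
  [-0.05,-0.3,0,0,0,0,-1],
  [-0.05,-0.2,0,0,0,0,-1],
  [0,0,0,0,0,0,-1],
])

```text
t: 17.03
position: [630.3, -15.3, 199.6]
ee_rot: [0.0, 0.002, 1.0, -0.001]
ft_force: [-0.5, 0.5, -1.1]
grip_width: -0.2
finger_force: 0.0
```

Run:
```python
from h import *
st(); c=cap('wrist','w4.png')
for n,p in dict(A=(519,142),B=(541,39),C=(586,-60),D=(566,-166)).items(): print(n,px(c,[*p,24]).round())
```

```text
t 17.03 p [630.3 -15.3 199.6] x [-1.     0.004 -0.   ] y [ 0.004  1.    -0.001] f [-0.5  0.5 -1.1] w -0.2 q [-0.02  0.43  0.19  1.33 -0.   -0.02]
A [548.  62.]
B [395.  97.]
C [255. 164.]
D [105. 136.]
```

View pics/w4.png

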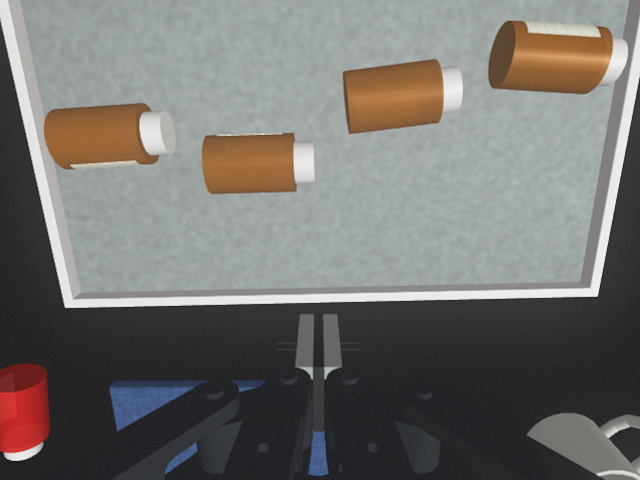

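The picture shows A (550,57), label strip on its robot side. B (393,97), no label visible. C (255,163), a thin label line on its robot side. D (105,137), a label strip on its far side. I'll write a label-angle measurement (ray and cylinder intersection).

```bash
cat >> h.py <<'E'
def bottles(c,zaxis=24,r=21,box=((405,695),(-230,215))):
    im=c['pixels']; hsv=cv2.cvtColor(im,cv2.COLOR_RGB2HSV); H,S,V=[hsv[...,i].astype(int) for i in range(3)]
    am=((H>4)&(H<22)&(S>110)&(V>50)).astype(np.uint8)
    K,R,t=[np.array(c[k],float) for k in('camera_matrix','R','t')]; o=-R.T@t
    def rays(uv):
        d=(R.T@np.linalg.solve(K,np.c_[uv,np.ones(len(uv))].T)).T; return d/np.linalg.norm(d,axis=1,keepdims=True)
    n,l,s,ce=cv2.connectedComponentsWithStats(am); out=[]
    for i in range(1,n):
        if s[i,4]<300: continue
        P=w(c,*ce[i],zaxis)
        if not(box[0][0]<P[0]<box[0][1] and box[1][0]<P[1]<box[1][1]): continue
        m=(l==i).astype(np.uint8); near=cv2.dilate(m,np.ones((7,7)))
        # label pixels: bright, near the body hull, warmer than cap
        hull=cv2.convexHull(cv2.findContours(m,0,1)[0][0] if True else None)
        hm=np.zeros_like(m); cv2.fillConvexPoly(hm,hull,1)
        lab=(cv2.dilate(hm,np.ones((3,3)))>0)&(S<70)&(V>205)&(m==0)
        D=rays(hull[:,0].astype(float)); Q=(o+D*((zaxis-o[2])/D[:,2:]))[:,:2].astype(np.float32)
        (cx,cy),(a,b),ang=cv2.minAreaRect(Q); box4=cv2.boxPoints(((cx,cy),(a,b),ang))
        e=box4[1]-box4[0]; f=box4[2]-box4[1]; ax=e if np.linalg.norm(e)>np.linalg.norm(f) else f
        ax=ax/np.linalg.norm(ax); ax=ax*np.sign(ax[1]); nn=np.array([ax[1],-ax[0]])  # ~+x
        vs,us=np.where(lab); res=None
        if len(us)>15:
            D=rays(np.c_[us,vs].astype(float)); A=np.array([cx,cy,zaxis])
            on=(o-A)[:2]@nn; oz=o[2]-zaxis; dn=D[:,:2]@nn; dz=D[:,2]
            aa=dn**2+dz**2; bb=on*dn+oz*dz; cc=on**2+oz**2-r*r; q=bb**2-aa*cc
            tt=(-bb-np.sqrt(np.maximum(q,0)))/aa
            ph=np.degrees(np.arctan2(on+tt*dn,oz+tt*dz)); X=o+D*tt[:,None]; s_=(X[:,:2]-A[:2])@ax
            k=np.abs(s_)<20; res=(np.percentile(ph[k],[2,98]).round(0).tolist(),int(k.sum())) if k.sum()>10 else None
        v0=np.degrees(np.arctan2((o[:2]-[cx,cy])@nn,o[2]-zaxis))
        print('c',round(cx,1),round(cy,1),'size',round(min(a,b),1),round(max(a,b),1),'tilt(axis x/y)',round(ax[0]/ax[1],3),'view',round(v0),'label phi',res)
E
python3 - <<'E'
from h import *
c=cap('wrist'); bottles(c)
E
```

```text
c 516.3 142.7 size 41.6 80.9 tilt(axis x/y) 0.064 view 8 label phi ([-52.0, -35.0], 379)
c 540.6 38.2 size 41.1 67.6 tilt(axis x/y) -0.12 view 1 label phi None
c 566.5 -170.3 size 40.9 78.7 tilt(axis x/y) -0.057 view -1 label phi ([57.0, 59.0], 25)
c 586.0 -65.1 size 41.1 67.7 tilt(axis x/y) -0.022 view -6 label phi None
```

>>> drive_tool([
  [0.1,0.14,0,0,0,0,-1],
  [0.2,0.3,0,0,0,0,-1],
  [0.22,0.32,0.1,0,0,0,-1],
  [0.22,0.32,0.1,0,0,0,-1],
  [0.22,0.3,0.15,0,0,0,-1],
  [0.18,0.2,0.25,0,0,0,-1],
  [0,0,0.3,0,0,0,-1],
  [0,0,0.3,0,0,0,-1],
  [0,0,0.2,0,0,0,-1],
  [0,0,0.08,0,0,0,-1],
  [0,0,0,0,0,0,-1],
  [0,0,0,0,0,0,-1],
])

```text
t: 18.13
position: [516.0, 147.2, 52.3]
ee_rot: [-0.0, -0.0, 1.0, 0.0]
ft_force: [0.3, -0.8, 0.9]
grip_width: -0.1
finger_force: 0.0
```

>>> drive_tool([
  [0,-0.04,0.03,0,0,0,-1],
  [0,0,0.02,0,0,0,-1],
  [0,0,0,0,0,0,-1],
  [0,0,0,0,0,0,-1],
])

```text
t: 18.47
position: [516.4, 142.4, 47.4]
ee_rot: [0.0, 0.0, 1.0, 0.0]
ft_force: [0.2, 0.4, -0.3]
grip_width: -0.1
finger_force: 0.0
```

>>> drive_tool([
  [0,0,0.01,0,0,0,-1],
  [0,0,0.005,0,0,0,-1],
  [0,0,0,0,0,0,-1],
  [0,0,0,0,0,0,-1],
])

```text
t: 18.8
position: [516.0, 142.5, 45.3]
ee_rot: [-0.0, 0.0, 1.0, -0.0]
ft_force: [-0.2, 1.1, -1.1]
grip_width: -0.1
finger_force: 0.0
```

>>> drive_tool([
  [0,0,0.005,0,0,0,-1],
  [0,0,0,0,0,0,-1],
])

```text
t: 18.97
position: [516.4, 142.6, 45.0]
ee_rot: [0.0, -0.0, 1.0, -0.0]
ft_force: [-0.5, -0.1, 1.4]
grip_width: -0.1
finger_force: 1.1
```

>>> drive_tool([
  [0,0,0.004,0,0,0,-1],
  [-0.02,0,0,0,0,0,-1],
  [-0.04,-0.002,0,0,0,0,-1],
  [-0.05,-0.003,0,0,0,0,-1],
  [-0.05,-0.003,0,0,0,0,-1],
  [-0.05,-0.003,0,0,0,0,-1],
  [-0.05,-0.003,0,0,0,0,-1],
])

```text
t: 19.55
position: [542.5, 141.0, 44.5]
ee_rot: [0.0, 0.0, 1.0, -0.0]
ft_force: [-1.0, -1.3, 1.0]
grip_width: -0.0
finger_force: 0.5
```

>>> drive_tool([
  [-0.05,-0.003,0.003,0,0,0,-1],
  [-0.05,-0.003,0,0,0,0,-1],
  [-0.05,-0.003,0,0,0,0,-1],
  [-0.05,-0.003,0,0,0,0,-1],
  [-0.03,-0.002,0,0,0,0,-1],
  [-0.01,0,0,0,0,0,-1],
  [0,0,0,0,0,0,-1],
])

```text
t: 20.13
position: [566.2, 139.7, 43.9]
ee_rot: [-0.0, 0.0, 1.0, -0.0]
ft_force: [0.3, -0.8, 1.0]
grip_width: -0.4
finger_force: 0.0
```

>>> drive_tool([
  [0,0,-0.1,0,0,0,-1],
  [0,0,-0.35,0,0,0,-1],
  [-0.15,-0.1,-0.35,0,0,0,-1],
  [-0.15,-0.15,-0.3,0,0,0,-1],
  [-0.2,-0.2,-0.25,0,0,0,-1],
  [-0.15,-0.25,-0.2,0,0,0,-1],
  [0,-0.3,0,0,0,0,-1],
  [0,-0.3,0,0,0,0,-1],
  [0,-0.15,0,0,0,0,-1],
  [0,-0.1,0,0,0,0,-1],
  [0,0,0,0,0,0,-1],
])

```text
t: 21.05
position: [630.7, -16.7, 199.4]
ee_rot: [-0.0, 0.001, 1.0, -0.0]
ft_force: [-0.0, -0.0, 0.3]
grip_width: 0.1
finger_force: 0.0
```

Run:
```python
from h import *
st(); c=cap('wrist','w5.png'); bottles(c)
hsv=cv2.cvtColor(c['pixels'],cv2.COLOR_RGB2HSV)
u,v=px(c,[530,143,45]).astype(int); print(u,v)
for r in range(v-45,v+50,4): print(r,hsv[r,u].tolist(),end=' ')
```

```text
t 21.05 p [630.7 -16.7 199.4] x [-1.     0.002  0.   ] y [ 0.002  1.    -0.   ] f [-0.  -0.   0.3] w 0.1 q [-0.03  0.43  0.19  1.33 -0.   -0.02]
c 535.7 141.6 size 41.3 81.1 tilt(axis x/y) 0.064 view 5 label phi ([-51.0, 18.0], 2357)
c 540.5 38.3 size 41.1 68.0 tilt(axis x/y) -0.12 view 1 label phi None
c 566.6 -170.1 size 41.0 78.7 tilt(axis x/y) -0.059 view -1 label phi ([56.0, 59.0], 31)
c 586.0 -65.1 size 41.0 67.0 tilt(axis x/y) -0.024 view -6 label phi None
565 77
32 [80, 9, 167] 36 [73, 13, 173] 40 [75, 12, 170] 44 [75, 12, 177] 48 [77, 10, 172] 52 [81, 10, 174] 56 [23, 14, 142] 60 [32, 22, 209] 64 [33, 14, 222] 68 [33, 13, 227] 72 [33, 13, 231] 76 [33, 12, 231] 80 [35, 13, 232] 84 [30, 11, 235] 88 [33, 12, 237] 92 [33, 12, 232] 96 [35, 13, 231] 100 [13, 157, 156] 104 [14, 154, 149] 108 [14, 145, 146] 112 [14, 143, 141] 116 [14, 137, 130] 120 [14, 130, 116] 124 [80, 14, 169]
```

>>> drive_tool([
  [0.1,0.14,0,0,0,0,-1],
  [0.18,0.3,0,0,0,0,-1],
  [0.18,0.32,0.1,0,0,0,-1],
  [0.2,0.32,0.1,0,0,0,-1],
  [0.18,0.3,0.15,0,0,0,-1],
  [0.12,0.2,0.25,0,0,0,-1],
  [0,0,0.3,0,0,0,-1],
  [0,0,0.3,0,0,0,-1],
  [0,0,0.2,0,0,0,-1],
  [0,0,0.1,0,0,0,-1],
  [0,0,0.03,0,0,0,-1],
  [0,0,0,0,0,0,-1],
])

```text
t: 22.1
position: [535.0, 143.7, 46.2]
ee_rot: [-0.0, -0.001, 1.0, 0.0]
ft_force: [-0.3, -0.6, 0.2]
grip_width: 0.0
finger_force: 0.0
```

>>> drive_tool([
  [0,0,0.01,0,0,0,-1],
  [0,0,0,0,0,0,-1],
  [0,0,0,0,0,0,-1],
])

```text
t: 22.35
position: [535.6, 142.9, 45.9]
ee_rot: [0.001, 0.0, 1.0, 0.0]
ft_force: [0.4, 0.2, -0.6]
grip_width: 0.0
finger_force: 0.0
```

>>> drive_tool([
  [0,0,0.01,0,0,0,-1],
  [0,0,0,0,0,0,-1],
])

```text
t: 22.52
position: [535.9, 142.9, 45.0]
ee_rot: [0.001, 0.0, 1.0, 0.0]
ft_force: [-0.1, -0.4, 3.6]
grip_width: -0.2
finger_force: 2.0
```

>>> drive_tool([
  [0,0,0.005,0,0,0,-1],
  [0,0,0,0,0,0,-1],
])

```text
t: 22.68
position: [536.3, 142.8, 44.9]
ee_rot: [0.001, 0.0, 1.0, 0.0]
ft_force: [-0.4, -0.6, 6.7]
grip_width: -0.3
finger_force: 3.9
```

>>> drive_tool([
  [-0.02,-0.001,0,0,0,0,-1],
  [-0.04,-0.003,0,0,0,0,-1],
  [-0.04,-0.003,0,0,0,0,-1],
  [-0.04,-0.003,0,0,0,0,-1],
  [-0.02,-0.001,0,0,0,0,-1],
  [0,0,0,0,0,0,-1],
])

```text
t: 23.18
position: [552.7, 141.8, 44.9]
ee_rot: [0.002, 0.0, 1.0, 0.0]
ft_force: [0.6, 0.4, 9.3]
grip_width: -0.3
finger_force: 4.2
```

>>> drive_tool([
  [0,0,-0.03,0,0,0,-1],
  [0,0,-0.2,0,0,0,-1],
  [0,0,-0.2,0,0,0,-1],
  [0.03,-0.25,0,0,0,0,-1],
  [0.03,-0.3,0,0,0,0,-1],
  [0.03,-0.3,0,0,0,0,-1],
  [0.03,-0.18,0.2,0,0,0,-1],
  [0,0,0.18,0,0,0,-1],
  [0,0,0.03,0,0,0,-1],
  [0,0,0,0,0,0,-1],
  [0,0,0,0,0,0,-1],
])

```text
t: 24.1
position: [539.1, 38.7, 45.9]
ee_rot: [-0.0, 0.0, 1.0, 0.0]
ft_force: [0.9, 0.8, 0.7]
grip_width: 0.3
finger_force: 0.0
```

>>> drive_tool([
  [0,0,0.01,0,0,0,-1],
  [0,0,0,0,0,0,-1],
])

```text
t: 24.27
position: [539.4, 39.1, 45.0]
ee_rot: [0.0, -0.0, 1.0, 0.0]
ft_force: [0.4, 0.9, 2.2]
grip_width: 0.2
finger_force: 1.0
```

>>> drive_tool([
  [0,0,0.004,0,0,0,-1],
  [0.02,-0.002,0,0,0,0,-1],
  [0.04,-0.005,0,0,0,0,-1],
  [0.05,-0.006,0,0,0,0,-1],
  [0.05,-0.006,0,0,0,0,-1],
  [0.05,-0.006,0,0,0,0,-1],
  [0.05,-0.006,0,0,0,0,-1],
])

```text
t: 24.85
position: [512.5, 35.7, 44.1]
ee_rot: [-0.0, -0.0, 1.0, -0.0]
ft_force: [-0.8, -0.0, -1.0]
grip_width: 0.3
finger_force: 0.0
```

>>> drive_tool([
  [0.05,-0.006,0,0,0,0,-1],
  [0.05,-0.006,0,0,0,0,-1],
  [0.05,-0.006,0,0,0,0,-1],
  [0.04,-0.005,0,0,0,0,-1],
  [0.02,-0.002,0,0,0,0,-1],
  [0,0,0,0,0,0,-1],
])

```text
t: 25.35
position: [491.5, 33.0, 44.2]
ee_rot: [-0.0, 0.0, 1.0, -0.0]
ft_force: [-0.7, -0.5, -0.5]
grip_width: 0.0
finger_force: 0.0
```

>>> drive_tool([
  [0,0,-0.1,0,0,0,-1],
  [-0.1,0,-0.35,0,0,0,-1],
  [-0.2,-0.1,-0.3,0,0,0,-1],
  [-0.3,-0.1,-0.2,0,0,0,-1],
  [-0.3,-0.1,-0.2,0,0,0,-1],
  [-0.3,-0.1,-0.2,0,0,0,-1],
  [-0.19,-0.1,-0.21,0,0,0,-1],
  [0,0,0,0,0,0,-1],
  [0,0,0,0,0,0,-1],
])

```text
t: 26.1
position: [632.3, -17.4, 200.3]
ee_rot: [0.001, 0.0, 1.0, -0.0]
ft_force: [0.3, -0.4, -0.5]
grip_width: 0.0
finger_force: 0.0
```

Run:
```python
from h import *
st(); c=cap('wrist','w6.png'); bottles(c)
```

```text
t 26.1 p [632.3 -17.4 200.3] x [-1.     0.001 -0.001] y [ 0.001  1.    -0.   ] f [ 0.3 -0.4 -0.5] w 0.0 q [-0.03  0.43  0.2   1.33 -0.   -0.03]
c 525.6 36.5 size 41.1 68.1 tilt(axis x/y) -0.119 view 4 label phi ([73.0, 75.0], 25)
c 545.0 142.5 size 41.2 78.4 tilt(axis x/y) 0.062 view 3 label phi ([-36.0, 42.0], 2620)
c 566.5 -170.1 size 40.9 78.5 tilt(axis x/y) -0.06 view -1 label phi ([57.0, 60.0], 37)
c 586.0 -65.0 size 41.1 66.8 tilt(axis x/y) -0.024 view -6 label phi None
```

>>> drive_tool([
  [0.2,0.1,0.1,0,0,0,-1],
  [0.3,0.15,0.15,0,0,0,-1],
  [0.3,0.15,0.2,0,0,0,-1],
  [0.27,0.14,0.25,0,0,0,-1],
  [0,0,0.3,0,0,0,-1],
  [0,0,0.3,0,0,0,-1],
  [0,0,0.2,0,0,0,-1],
  [0,0,0.04,0,0,0,-1],
  [0,0,0,0,0,0,-1],
  [0,0,0,0,0,0,-1],
])

```text
t: 26.98
position: [522.1, 37.4, 45.5]
ee_rot: [-0.001, -0.0, 1.0, -0.0]
ft_force: [-0.4, -0.2, -0.3]
grip_width: 0.2
finger_force: 0.0
```

>>> drive_tool([
  [0,0,0.01,0,0,0,-1],
  [0,0,0,0,0,0,-1],
])

```text
t: 27.15
position: [523.3, 37.3, 45.1]
ee_rot: [-0.0, -0.0, 1.0, 0.0]
ft_force: [-0.4, -0.3, 0.3]
grip_width: -0.0
finger_force: 0.1
```

>>> drive_tool([
  [0,0,0.008,0,0,0,-1],
  [0,0,0,0,0,0,-1],
])

```text
t: 27.32
position: [524.4, 37.4, 44.9]
ee_rot: [0.001, -0.0, 1.0, 0.0]
ft_force: [-0.7, 1.4, 6.7]
grip_width: 0.0
finger_force: 3.1
```

>>> drive_tool([
  [0.02,-0.002,0.003,0,0,0,-1],
  [0.04,-0.005,0,0,0,0,-1],
  [0.04,-0.005,0,0,0,0,-1],
  [0.04,-0.005,0,0,0,0,-1],
  [0.04,-0.005,0,0,0,0,-1],
])

```text
t: 27.73
position: [505.7, 35.0, 44.2]
ee_rot: [0.0, -0.0, 1.0, 0.0]
ft_force: [-0.5, 1.2, 1.4]
grip_width: -0.1
finger_force: 0.7
```

>>> drive_tool([
  [0,0,-0.04,0,0,0,-1],
  [0,0,-0.04,0,0,0,-1],
  [-0.1,0.012,0,0,0,0,-1],
  [-0.09,0.01,0,0,0,0,-1],
  [0,0,0.04,0,0,0,-1],
  [0,0,0.035,0,0,0,-1],
  [0,0,0,0,0,0,-1],
  [0,0,0,0,0,0,-1],
])

```text
t: 28.4
position: [525.8, 37.1, 44.6]
ee_rot: [0.001, -0.0, 1.0, -0.0]
ft_force: [1.2, -0.0, 6.2]
grip_width: -0.2
finger_force: 3.4
```

>>> drive_tool([
  [0.02,-0.002,0,0,0,0,-1],
  [0.04,-0.005,0,0,0,0,-1],
  [0.04,-0.005,0,0,0,0,-1],
  [0.04,-0.005,0,0,0,0,-1],
  [0.04,-0.005,0,0,0,0,-1],
  [0.04,-0.005,0,0,0,0,-1],
  [0.04,-0.005,0,0,0,0,-1],
  [0.04,-0.005,0,0,0,0,-1],
  [0.04,-0.005,0,0,0,0,-1],
  [0.02,-0.002,0,0,0,0,-1],
  [0,0,0,0,0,0,-1],
])

```text
t: 29.32
position: [489.0, 32.7, 44.8]
ee_rot: [0.0, -0.0, 1.0, 0.0]
ft_force: [-0.5, 0.3, 8.5]
grip_width: -0.2
finger_force: 4.2
```

>>> drive_tool([
  [0,0,-0.04,0,0,0,-1],
  [0,0,-0.04,0,0,0,-1],
  [-0.09,0.01,0,0,0,0,-1],
  [-0.08,0.01,0,0,0,0,-1],
  [0,0,0.04,0,0,0,-1],
  [0,0,0.038,0,0,0,-1],
  [0,0,0,0,0,0,-1],
  [0,0,0,0,0,0,-1],
])

```text
t: 29.98
position: [506.6, 34.7, 44.7]
ee_rot: [0.0, -0.0, 1.0, -0.0]
ft_force: [-0.1, 0.5, 6.2]
grip_width: 0.1
finger_force: 3.1
```

>>> drive_tool([
  [0.02,-0.002,0,0,0,0,-1],
  [0.04,-0.005,0,0,0,0,-1],
  [0.04,-0.005,0,0,0,0,-1],
  [0.04,-0.005,0,0,0,0,-1],
  [0.04,-0.005,0,0,0,0,-1],
  [0.04,-0.005,0,0,0,0,-1],
  [0.03,-0.003,0,0,0,0,-1],
  [0.02,-0.002,0,0,0,0,-1],
  [0,0,0,0,0,0,-1],
])

```text
t: 30.73
position: [479.0, 31.4, 44.9]
ee_rot: [0.0, -0.0, 1.0, -0.0]
ft_force: [-0.3, -0.1, 7.4]
grip_width: -0.1
finger_force: 3.7
```

>>> drive_tool([
  [0,0,-0.05,0,0,0,-1],
  [0,0,-0.2,0,0,0,-1],
  [0,0,-0.2,0,0,0,-1],
  [-0.2,-0.2,0,0,0,0,-1],
  [-0.28,-0.28,0,0,0,0,-1],
  [-0.28,-0.28,0,0,0,0,-1],
  [-0.22,-0.2,0.1,0,0,0,-1],
  [0,0,0.2,0,0,0,-1],
  [0,0,0.13,0,0,0,-1],
  [0,0,0,0,0,0,-1],
  [0,0,0,0,0,0,-1],
  [0,0,0,0,0,0,-1],
])

```text
t: 31.73
position: [576.5, -64.5, 46.2]
ee_rot: [-0.001, 0.0, 1.0, 0.0]
ft_force: [-0.8, 0.6, 0.3]
grip_width: -0.3
finger_force: 0.0
```

>>> drive_tool([
  [0,0,0.008,0,0,0,-1],
  [0,0,0,0,0,0,-1],
])

```text
t: 31.9
position: [576.8, -64.4, 45.8]
ee_rot: [-0.0, -0.0, 1.0, 0.0]
ft_force: [0.3, 0.2, -0.6]
grip_width: 0.1
finger_force: 0.0
```

>>> drive_tool([
  [0,0,0.012,0,0,0,-1],
  [0,0,0,0,0,0,-1],
  [0,0,0,0,0,0,-1],
])

```text
t: 32.15
position: [577.2, -64.4, 45.0]
ee_rot: [0.0, -0.0, 1.0, -0.0]
ft_force: [-0.2, 0.4, 1.4]
grip_width: -0.3
finger_force: 0.8
```

>>> drive_tool([
  [0,0,0.007,0,0,0,-1],
  [-0.02,0,0,0,0,0,-1],
  [-0.04,0.001,0,0,0,0,-1],
  [-0.04,0.001,0,0,0,0,-1],
  [-0.04,0.001,0,0,0,0,-1],
  [-0.04,0.001,0,0,0,0,-1],
  [-0.04,0.001,0,0,0,0,-1],
  [-0.04,0.001,0,0,0,0,-1],
  [-0.04,0.001,0,0,0,0,-1],
  [-0.04,0.001,0,0,0,0,-1],
  [-0.02,0.001,0,0,0,0,-1],
  [0,0,0,0,0,0,-1],
])

```text
t: 33.15
position: [614.2, -63.5, 44.8]
ee_rot: [0.001, -0.0, 1.0, -0.0]
ft_force: [1.1, 0.1, 5.7]
grip_width: 0.4
finger_force: 3.1
```

>>> drive_tool([
  [0,0,-0.04,0,0,0,-1],
  [0,0,-0.04,0,0,0,-1],
  [0.1,-0.002,0,0,0,0,-1],
  [0.09,-0.002,0,0,0,0,-1],
  [0,0,0.04,0,0,0,-1],
  [0,0,0.04,0,0,0,-1],
  [0,0,0,0,0,0,-1],
  [0,0,0,0,0,0,-1],
])

```text
t: 33.82
position: [595.0, -64.1, 44.6]
ee_rot: [0.001, -0.0, 1.0, -0.0]
ft_force: [-1.2, 0.3, 6.8]
grip_width: 0.1
finger_force: 3.8
```

>>> drive_tool([
  [-0.02,0,0,0,0,0,-1],
  [-0.04,0.001,0,0,0,0,-1],
  [-0.04,0.001,0,0,0,0,-1],
  [-0.04,0.001,0,0,0,0,-1],
  [-0.04,0.001,0,0,0,0,-1],
  [-0.04,0.001,0,0,0,0,-1],
  [-0.04,0.001,0,0,0,0,-1],
  [-0.04,0.001,0,0,0,0,-1],
  [-0.04,0.001,0,0,0,0,-1],
  [-0.02,0.001,0,0,0,0,-1],
  [0,0,0,0,0,0,-1],
])

```text
t: 34.73
position: [631.9, -63.2, 44.8]
ee_rot: [0.001, -0.0, 1.0, -0.0]
ft_force: [1.1, 0.7, 9.4]
grip_width: -0.0
finger_force: 4.4
```

>>> drive_tool([
  [0,0,-0.05,0,0,0,-1],
  [0,0,-0.2,0,0,0,-1],
  [0,0,-0.25,0,0,0,-1],
  [0.1,-0.25,0,0,0,0,-1],
  [0.15,-0.35,0,0,0,0,-1],
  [0.15,-0.35,0,0,0,0,-1],
  [0.0,-0.12,0.1,0,0,0,-1],
  [0,0,0.2,0,0,0,-1],
  [0,0,0.19,0,0,0,-1],
  [0,0,0,0,0,0,-1],
  [0,0,0,0,0,0,-1],
  [0,0,0,0,0,0,-1],
])

```text
t: 35.73
position: [590.5, -170.0, 45.6]
ee_rot: [0.0, -0.0, 1.0, -0.0]
ft_force: [0.3, -0.4, 0.3]
grip_width: 0.0
finger_force: 0.0
```

>>> drive_tool([
  [0,0,-0.04,0,0,0,-1],
  [0.08,0,0,0,0,0,-1],
  [0.07,0,0,0,0,0,-1],
  [0,0,0.035,0,0,0,-1],
  [0,0,0.01,0,0,0,-1],
  [0,0,0,0,0,0,-1],
  [0,0,0,0,0,0,-1],
])

```text
t: 36.32
position: [575.3, -170.0, 44.9]
ee_rot: [0.0, -0.0, 1.0, 0.0]
ft_force: [0.5, 0.7, 3.6]
grip_width: 0.2
finger_force: 1.8
```

>>> drive_tool([
  [0,0,0.005,0,0,0,-1],
  [0,0,0,0,0,0,-1],
  [0,0,0,0,0,0,-1],
])

```text
t: 36.57
position: [575.9, -170.1, 44.7]
ee_rot: [0.001, -0.0, 1.0, -0.0]
ft_force: [0.1, 1.6, 6.7]
grip_width: -0.0
finger_force: 3.5
```

>>> drive_tool([
  [0.02,-0.001,0,0,0,0,-1],
  [0.04,-0.002,0,0,0,0,-1],
  [0.04,-0.002,0,0,0,0,-1],
  [0.04,-0.003,0,0,0,0,-1],
  [0.04,-0.002,0,0,0,0,-1],
  [0.04,-0.003,0,0,0,0,-1],
  [0.04,-0.002,0,0,0,0,-1],
  [0.04,-0.003,0,0,0,0,-1],
  [0.04,-0.002,0,0,0,0,-1],
  [0.02,-0.001,0,0,0,0,-1],
  [0,0,0,0,0,0,-1],
])

```text
t: 37.48
position: [539.3, -172.3, 44.8]
ee_rot: [0.001, -0.0, 1.0, -0.0]
ft_force: [-0.1, 1.9, 7.8]
grip_width: -0.2
finger_force: 3.7
```

>>> drive_tool([
  [0,0,-0.04,0,0,0,-1],
  [0,0,-0.04,0,0,0,-1],
  [-0.1,0.005,0,0,0,0,-1],
  [-0.09,0.005,0,0,0,0,-1],
  [0,0,0.04,0,0,0,-1],
  [0,0,0.04,0,0,0,-1],
  [0,0,0,0,0,0,-1],
  [0,0,0,0,0,0,-1],
])

```text
t: 38.15
position: [559.1, -171.3, 44.4]
ee_rot: [0.001, -0.0, 1.0, -0.0]
ft_force: [1.6, -0.2, 8.9]
grip_width: 0.4
finger_force: 4.3
```

Second stroke for D, then back to the vantage point.

>>> drive_tool([
  [0.02,-0.001,0,0,0,0,-1],
  [0.04,-0.002,0,0,0,0,-1],
  [0.04,-0.002,0,0,0,0,-1],
  [0.04,-0.003,0,0,0,0,-1],
  [0.04,-0.002,0,0,0,0,-1],
  [0.04,-0.003,0,0,0,0,-1],
  [0.04,-0.002,0,0,0,0,-1],
  [0.04,-0.003,0,0,0,0,-1],
  [0.03,-0.002,0,0,0,0,-1],
  [0.02,-0.001,0,0,0,0,-1],
  [0,0,0,0,0,0,-1],
])

```text
t: 39.07
position: [523.5, -173.5, 44.8]
ee_rot: [0.001, -0.0, 1.0, -0.0]
ft_force: [-0.4, 0.8, 10.4]
grip_width: 0.1
finger_force: 5.7
```

>>> drive_tool([
  [0,0,-0.1,0,0,0,-1],
  [0,0.1,-0.3,0,0,0,-1],
  [-0.2,0.25,-0.25,0,0,0,-1],
  [-0.25,0.3,-0.15,0,0,0,-1],
  [-0.25,0.3,-0.15,0,0,0,-1],
  [-0.25,0.3,-0.15,0,0,0,-1],
  [-0.15,0.25,-0.2,0,0,0,-1],
  [0,0.05,-0.25,0,0,0,-1],
  [0,0,0,0,0,0,-1],
  [0,0,0,0,0,0,-1],
])

```text
t: 39.9
position: [633.4, -17.9, 199.7]
ee_rot: [0.001, -0.001, 1.0, -0.0]
ft_force: [0.2, 0.2, -0.3]
grip_width: 0.1
finger_force: 0.0
```

Run:
```python
from h import *
st(); c=cap('wrist','w7.png'); bottles(c)
```

```text
t 39.9 p [633.4 -17.9 199.7] x [-1.    -0.002 -0.001] y [-0.002  1.    -0.   ] f [ 0.2  0.2 -0.3] w 0.1 q [-0.03  0.44  0.2   1.33 -0.   -0.03]
c 495.4 31.9 size 22.4 66.7 tilt(axis x/y) -0.001 view 10 label phi ([-19.0, -0.0], 653)
c 528.6 -172.3 size 41.4 78.4 tilt(axis x/y) -0.061 view 6 label phi ([-44.0, 31.0], 2664)
c 544.9 141.1 size 41.2 81.2 tilt(axis x/y) 0.062 view 3 label phi ([-35.0, 42.0], 2687)
c 622.5 -64.1 size 41.7 66.8 tilt(axis x/y) -0.023 view -12 label phi ([-50.0, 19.0], 1941)
```

>>> drive_tool([
  [0.08,-0.23,0.2,0,0,0,-1],
  [0.07,-0.23,0.2,0,0,0,-1],
  [0,0,0.35,0,0,0,-1],
  [0,0,0.35,0,0,0,-1],
  [0,0,0.25,0,0,0,-1],
  [0,0,0.13,0,0,0,-1],
  [0,0,0.05,0,0,0,-1],
  [0,0,0.005,0,0,0,-1],
  [0,0,0,0,0,0,-1],
  [0,0,0,0,0,0,-1],
  [0,0,0,0,0,0,-1],
])

```text
t: 40.87
position: [617.1, -65.4, 45.1]
ee_rot: [-0.0, 0.0, 1.0, -0.0]
ft_force: [-0.1, -2.0, 1.7]
grip_width: -0.1
finger_force: 1.1
```

>>> drive_tool([
  [0,0,0.005,0,0,0,-1],
  [0,0,0,0,0,0,-1],
])

```text
t: 41.03
position: [617.7, -65.3, 45.0]
ee_rot: [0.0, 0.0, 1.0, -0.0]
ft_force: [0.1, -1.7, 4.2]
grip_width: 0.1
finger_force: 2.0
```

>>> drive_tool([
  [0,0,0.003,0,0,0,-1],
  [-0.02,0,0,0,0,0,-1],
  [-0.04,0.001,0,0,0,0,-1],
  [-0.04,0.001,0,0,0,0,-1],
  [-0.035,0.001,0,0,0,0,-1],
  [-0.02,0,0,0,0,0,-1],
  [0,0,0,0,0,0,-1],
])

```text
t: 41.62
position: [634.0, -64.9, 45.0]
ee_rot: [0.001, 0.0, 1.0, -0.0]
ft_force: [0.4, -2.0, 7.1]
grip_width: -0.1
finger_force: 3.4
```

>>> drive_tool([
  [0,0,-0.05,0,0,0,-1],
  [0,0,-0.2,0,0,0,-1],
  [0,0,-0.25,0,0,0,-1],
  [0.25,-0.25,0,0,0,0,-1],
  [0.28,-0.28,0,0,0,0,-1],
  [0.28,-0.28,0,0,0,0,-1],
  [0.25,-0.26,0.1,0,0,0,-1],
  [0,0,0.2,0,0,0,-1],
  [0,0,0.18,0,0,0,-1],
  [0,0,0,0,0,0,-1],
  [0,0,0,0,0,0,-1],
  [0,0,0,0,0,0,-1],
])

```text
t: 42.62
position: [526.8, -171.2, 46.5]
ee_rot: [-0.0, 0.0, 1.0, 0.0]
ft_force: [-0.0, -0.1, -0.2]
grip_width: -0.3
finger_force: 0.0
```

>>> drive_tool([
  [0,0,0.015,0,0,0,-1],
  [0,0,0.003,0,0,0,-1],
  [0,0,0,0,0,0,-1],
  [0,0,0,0,0,0,-1],
])

```text
t: 42.95
position: [527.5, -171.2, 45.0]
ee_rot: [0.0, -0.0, 1.0, -0.0]
ft_force: [-0.3, -0.1, 2.4]
grip_width: -0.1
finger_force: 1.5
```

>>> drive_tool([
  [0,0,0.004,0,0,0,-1],
  [0,0,0,0,0,0,-1],
])

```text
t: 43.12
position: [527.7, -171.3, 44.9]
ee_rot: [0.001, -0.0, 1.0, 0.0]
ft_force: [0.4, 0.5, 7.0]
grip_width: -0.1
finger_force: 3.0
```

>>> drive_tool([
  [-0.02,0.001,0,0,0,0,-1],
  [-0.025,0.002,0,0,0,0,-1],
  [0,0,0,0,0,0,-1],
  [0,0,-0.1,0,0,0,-1],
  [0,0.1,-0.3,0,0,0,-1],
  [-0.1,0.25,-0.25,0,0,0,-1],
  [-0.15,0.3,-0.2,0,0,0,-1],
  [-0.15,0.3,-0.2,0,0,0,-1],
  [-0.15,0.3,-0.2,0,0,0,-1],
  [-0.1,0.2,-0.2,0,0,0,-1],
  [0,0.05,-0.15,0,0,0,-1],
  [0,0,0,0,0,0,-1],
])

```text
t: 44.12
position: [598.3, -19.3, 207.8]
ee_rot: [0.002, -0.001, 1.0, -0.0]
ft_force: [0.0, -0.4, -0.6]
grip_width: -0.1
finger_force: 0.0
```

>>> drive_tool([
  [0,0,0,0,0,0,-1],
  [0,0,0,0,0,0,-1],
  [0,0,0,0,0,0,-1],
])

```text
t: 44.37
position: [595.8, -21.8, 203.3]
ee_rot: [-0.001, 0.0, 1.0, -0.0]
ft_force: [0.1, -0.6, 0.2]
grip_width: 0.1
finger_force: 0.0
```

Run:
```python
from h import *
st(); c=cap('wrist','w8.png'); bottles(c)
for n,p in dict(A=(545,141),B=(485,32),C=(630,-64),D=(531,-172)).items(): print(n,px(c,[*p,24]).round())
```

```text
t 44.37 p [595.8 -21.8 203.3] x [-1.     0.001  0.002] y [ 0.001  1.    -0.   ] f [ 0.1 -0.6  0.2] w 0.1 q [-0.04  0.37  0.11  1.31 -0.   -0.04]
c 482.2 31.6 size 41.2 67.2 tilt(axis x/y) -0.119 view 5 label phi ([-22.0, 29.0], 1690)
c 530.5 -172.2 size 41.0 78.1 tilt(axis x/y) -0.061 view -1 label phi ([-24.0, 28.0], 1294)
c 545.3 145.0 size 41.0 73.7 tilt(axis x/y) 0.063 view -3 label phi ([-28.0, 24.0], 1263)
c 631.9 -63.9 size 43.1 66.4 tilt(axis x/y) -0.015 view -20 label phi ([-33.0, 26.0], 1148)
A [539. 154.]
B [395.  65.]
C [264. 264.]
D [108. 135.]
```

View pics/w8.png

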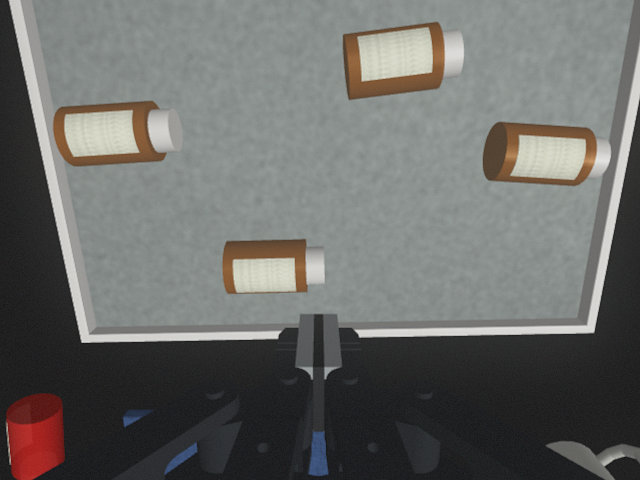

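All four labels are up. The image is dimmer, so I'll relax the brightness threshold for the angles.

```bash
sed -i 's/(S<70)&(V>205)/(S<90)\&(V>150)\&(H>18)\&(H<50)/' h.py
python3 - <<'E'
from h import *
c=cap('wrist'); bottles(c)
E
```

```text
c 482.3 31.3 size 41.2 67.8 tilt(axis x/y) -0.119 view 5 label phi ([-49.0, 30.0], 2835)
c 530.6 -172.4 size 40.9 77.7 tilt(axis x/y) -0.063 view -1 label phi ([-44.0, 36.0], 2444)
c 545.3 145.7 size 41.1 72.2 tilt(axis x/y) 0.059 view -3 label phi ([-37.0, 43.0], 2131)
c 631.9 -63.8 size 42.8 66.5 tilt(axis x/y) -0.025 view -19 label phi ([-35.0, 44.0], 1778)
```

>>> drive_tool([
  [0.2,0.1,0.1,0,0,0,-1],
  [0.3,0.15,0.15,0,0,0,-1],
  [0.33,0.15,0.15,0,0,0,-1],
  [0.33,0.13,0.15,0,0,0,-1],
  [0,0,0.35,0,0,0,-1],
  [0,0,0.3,0,0,0,-1],
  [0,0,0.25,0,0,0,-1],
  [0,0,0.12,0,0,0,-1],
  [0,0,0,0,0,0,-1],
  [0,0,0,0,0,0,-1],
])

```text
t: 45.3
position: [480.1, 31.4, 46.6]
ee_rot: [-0.001, 0.0, 1.0, -0.0]
ft_force: [0.4, -0.3, 0.4]
grip_width: -0.2
finger_force: 0.0
```

>>> drive_tool([
  [0,0,0,0,0,0,-1],
  [0,0,0,0,0,0,-1],
])

```text
t: 45.47
position: [480.6, 31.6, 47.3]
ee_rot: [-0.0, 0.0, 1.0, -0.0]
ft_force: [-0.3, -0.7, 0.2]
grip_width: -0.2
finger_force: 0.0
```

>>> drive_tool([
  [0,0,0.02,0,0,0,-1],
  [0,0,0.004,0,0,0,-1],
  [0,0,0,0,0,0,-1],
  [0,0,0,0,0,0,-1],
])

```text
t: 45.8
position: [480.8, 31.8, 45.0]
ee_rot: [0.0, 0.0, 1.0, -0.0]
ft_force: [-0.4, -0.7, 0.6]
grip_width: 0.2
finger_force: 0.3
```

>>> drive_tool([
  [0,0,0.004,0,0,0,-1],
  [0,0,0,0,0,0,-1],
])

```text
t: 45.97
position: [481.2, 31.9, 45.0]
ee_rot: [0.0, -0.0, 1.0, -0.0]
ft_force: [0.0, -1.2, 3.9]
grip_width: -0.1
finger_force: 1.9
```

>>> drive_tool([
  [0,0,0.003,0,0,0,-1],
  [-0.025,0.003,0,0,0,0,-1],
  [-0.03,0.003,0,0,0,0,-1],
  [-0.015,0.002,0,0,0,0,-1],
  [0,0,0,0,0,0,-1],
  [0,0,-0.1,0,0,0,-1],
  [0,0,-0.3,0,0,0,-1],
  [-0.2,-0.1,-0.35,0,0,0,-1],
  [-0.3,-0.1,-0.25,0,0,0,-1],
  [-0.3,-0.1,-0.25,0,0,0,-1],
  [-0.2,-0.1,-0.25,0,0,0,-1],
  [0,0,0,0,0,0,-1],
])

```text
t: 46.97
position: [593.3, -8.7, 198.6]
ee_rot: [0.004, 0.001, 1.0, -0.0]
ft_force: [-0.5, 0.3, -0.9]
grip_width: -0.2
finger_force: 0.0
```

Run:
```python
from h import *
st(); c=cap('wrist','w9.png'); bottles(c)
```

```text
t 46.97 p [593.3  -8.7 198.6] x [-1.     0.001 -0.009] y [ 0.001  1.    -0.001] f [-0.5  0.3 -0.9] w -0.2 q [-0.01  0.36  0.08  1.28 -0.   -0.01]
c 485.6 31.7 size 41.2 66.3 tilt(axis x/y) -0.12 view 4 label phi ([-40.0, 39.0], 3006)
c 530.6 -172.6 size 41.0 79.7 tilt(axis x/y) -0.061 view -1 label phi ([-43.0, 36.0], 2510)
c 545.3 144.8 size 41.2 72.9 tilt(axis x/y) 0.063 view -4 label phi ([-37.0, 43.0], 2246)
c 631.8 -64.0 size 43.5 68.0 tilt(axis x/y) -0.015 view -20 label phi ([-35.0, 45.0], 1807)
```

>>> drive_tool([
  [-0.2,-0.1,0,0,0,0,-1],
  [-0.25,-0.1,0,0,0,0,-1],
  [-0.25,-0.1,0,0,0,0,-1],
  [-0.2,-0.1,0,0,0,0,-1],
  [0,0,0,0,0,0,-1],
  [0,0,0,0,0,0,-1],
])

```text
t: 47.52
position: [676.8, -47.2, 192.1]
ee_rot: [-0.002, 0.0, 1.0, 0.0]
ft_force: [-0.4, -0.5, 0.3]
grip_width: 0.2
finger_force: 0.0
```

Run:
```python
from h import *
st(); c=cap('wrist','w10.png'); bottles(c)
```

```text
t 47.52 p [676.8 -47.2 192.1] x [-1.     0.     0.004] y [0. 1. 0.] f [-0.4 -0.5  0.3] w 0.2 q [-0.07  0.52  0.33  1.38  0.   -0.07]
c 540.5 -171.4 size 24.3 76.5 tilt(axis x/y) 0.0 view 11 label phi ([-22.0, 10.0], 1423)
c 547.1 133.3 size 36.3 70.5 tilt(axis x/y) 0.063 view 11 label phi ([-30.0, 36.0], 1541)
c 631.9 -62.7 size 41.1 65.4 tilt(axis x/y) -0.025 view -6 label phi ([-36.0, 47.0], 2554)
```

>>> drive_tool([
  [0.22,-0.08,0.2,0,0,0,-1],
  [0.21,-0.08,0.2,0,0,0,-1],
  [0,0,0.35,0,0,0,-1],
  [0,0,0.35,0,0,0,-1],
  [0,0,0.25,0,0,0,-1],
  [0,0,0.12,0,0,0,-1],
  [0,0,0,0,0,0,-1],
  [0,0,0,0,0,0,-1],
  [0,0,0,0,0,0,-1],
])

```text
t: 48.32
position: [633.4, -62.6, 47.5]
ee_rot: [-0.0, -0.0, 1.0, 0.0]
ft_force: [0.9, -0.6, -0.9]
grip_width: -0.1
finger_force: 0.0
```

>>> drive_tool([
  [0,0,0.022,0,0,0,-1],
  [0,0,0.002,0,0,0,-1],
  [0,0,0,0,0,0,-1],
  [0,0,0,0,0,0,-1],
])

```text
t: 48.65
position: [634.7, -63.1, 45.1]
ee_rot: [0.0, -0.0, 1.0, 0.0]
ft_force: [-0.4, 2.0, 1.6]
grip_width: 0.2
finger_force: 0.9
```

>>> drive_tool([
  [0,0,0.004,0,0,0,-1],
  [0,0,0,0,0,0,-1],
])

```text
t: 48.82
position: [635.2, -63.1, 45.0]
ee_rot: [0.001, -0.0, 1.0, 0.0]
ft_force: [-0.0, 2.6, 4.2]
grip_width: 0.0
finger_force: 2.2
```

>>> drive_tool([
  [0.02,0,0,0,0,0,-1],
  [0.018,0,0,0,0,0,-1],
  [0,0,0,0,0,0,-1],
  [0,0,-0.1,0,0,0,-1],
  [0,0,-0.3,0,0,0,-1],
  [0.25,-0.27,0,0,0,0,-1],
  [0.27,-0.28,0,0,0,0,-1],
  [0.27,-0.28,0,0,0,0,-1],
  [0.23,-0.26,0,0,0,0,-1],
  [0,0,0.2,0,0,0,-1],
  [0,0,0.15,0,0,0,-1],
  [0,0,0,0,0,0,-1],
])

```text
t: 49.82
position: [526.8, -172.7, 47.7]
ee_rot: [-0.002, 0.001, 1.0, 0.0]
ft_force: [-1.2, 0.2, 0.1]
grip_width: -0.1
finger_force: 0.0
```

>>> drive_tool([
  [0,0,0,0,0,0,-1],
  [0,0,0,0,0,0,-1],
  [0,0,0,0,0,0,-1],
])

```text
t: 50.07
position: [529.7, -172.2, 50.5]
ee_rot: [0.001, -0.0, 1.0, -0.0]
ft_force: [-0.0, 0.7, 0.8]
grip_width: -0.0
finger_force: 0.0
```

>>> drive_tool([
  [0,0,0.04,0,0,0,-1],
  [0,0,0.015,0,0,0,-1],
  [0,0,0.002,0,0,0,-1],
  [0,0,0,0,0,0,-1],
  [0,0,0,0,0,0,-1],
])

```text
t: 50.48
position: [530.1, -172.2, 44.9]
ee_rot: [0.001, -0.0, 1.0, -0.0]
ft_force: [0.4, 0.8, 7.8]
grip_width: 0.0
finger_force: 4.0
```

>>> drive_tool([
  [0,0,0.004,0,0,0,-1],
  [0,0,0,0,0,0,-1],
])

```text
t: 50.65
position: [530.4, -172.2, 44.9]
ee_rot: [0.002, -0.0, 1.0, -0.0]
ft_force: [0.6, 1.5, 10.5]
grip_width: 0.3
finger_force: 5.4
```

>>> drive_tool([
  [-0.015,0.001,0,0,0,0,-1],
  [-0.015,0.001,0,0,0,0,-1],
  [0,0,0,0,0,0,-1],
  [0,0,-0.1,0,0,0,-1],
  [0,0.1,-0.3,0,0,0,-1],
  [-0.15,0.28,-0.25,0,0,0,-1],
  [-0.15,0.3,-0.22,0,0,0,-1],
  [-0.15,0.3,-0.2,0,0,0,-1],
  [-0.15,0.3,-0.2,0,0,0,-1],
  [-0.15,0.24,-0.2,0,0,0,-1],
  [0,0,-0.1,0,0,0,-1],
  [0,0,0,0,0,0,-1],
])

```text
t: 51.65
position: [608.4, -18.7, 202.9]
ee_rot: [0.002, -0.001, 1.0, -0.0]
ft_force: [0.5, -0.9, 0.2]
grip_width: 0.2
finger_force: 0.0
```

>>> drive_tool([
  [0,0,0,0,0,0,-1],
  [0,0,0,0,0,0,-1],
  [0,0,0,0,0,0,-1],
])

```text
t: 51.9
position: [605.9, -21.1, 199.3]
ee_rot: [-0.001, 0.001, 1.0, -0.0]
ft_force: [-0.1, 0.7, -0.5]
grip_width: 0.0
finger_force: 0.0
```

Run:
```python
from h import *
st(); c=cap('wrist','w11.png'); bottles(c)
```

```text
t 51.9 p [605.9 -21.1 199.3] x [-1.     0.001  0.002] y [ 0.001  1.    -0.   ] f [-0.1  0.7 -0.5] w 0.0 q [-0.03  0.39  0.13  1.31 -0.   -0.03]
c 485.5 31.7 size 41.3 68.0 tilt(axis x/y) -0.119 view 6 label phi ([-40.0, 40.0], 3068)
c 531.3 -172.3 size 41.0 78.2 tilt(axis x/y) -0.061 view 1 label phi ([-41.0, 38.0], 2578)
c 545.2 145.0 size 41.1 73.6 tilt(axis x/y) 0.061 view -1 label phi ([-37.0, 44.0], 2299)
c 631.0 -63.8 size 42.8 66.7 tilt(axis x/y) -0.024 view -18 label phi ([-39.0, 39.0], 1933)
```

>>> drive_tool([
  [0.04,-0.2,0,0,0,0,-1],
  [0.04,-0.35,0,0,0,0,-1],
  [0.04,-0.38,0,0,0,0,-1],
  [0.04,-0.38,0,0,0,0,-1],
  [0.04,-0.38,0,0,0,0,-1],
  [0.04,-0.38,0,0,0,0,-1],
  [0.04,-0.38,0,0,0,0,-1],
  [0.04,-0.38,0,0,0,0,-1],
  [0.04,-0.38,0,0,0,0,-1],
  [0.04,-0.38,0,0,0,0,-1],
  [0.04,-0.17,0,0,0,0,-1],
  [0,0,0,0,0,0,-1],
])

```text
t: 52.95
position: [560.7, -400.4, 199.0]
ee_rot: [-0.001, 0.003, 1.0, 0.0]
ft_force: [0.2, 0.4, -0.4]
grip_width: 0.2
finger_force: 0.0
```

>>> drive_tool([
  [0,0,0,0,0,0,-1],
  [0,0,0,0,0,0,-1],
  [0,0,0,0,0,0,-1],
])

```text
t: 53.2
position: [563.1, -394.8, 200.5]
ee_rot: [-0.0, -0.001, 1.0, 0.0]
ft_force: [0.5, 0.2, 0.3]
grip_width: 0.1
finger_force: 0.0
```

Run:
```python
from h import *
st(); c=cap('wrist','w12.png'); s=cap('scene'); t=cap('top'); bottles(t)
def cr(c,P,h,k):
    u,v=px(c,P).astype(int); u=min(max(u,h),640-h); v=min(max(v,h),480-h); print('origin',u-h,v-h,'scale',k/2/h)
    return cv2.resize(c['pixels'][v-h:v+h,u-h:u+h,::-1],(k,k),interpolation=cv2.INTER_CUBIC)
cv2.imwrite('pics/c7.png',np.hstack([cr(c,[493,-400,25],50,400),cr(s,[575,402,20],32,400)]))
```

```text
t 53.2 p [ 563.1 -394.8  200.5] x [-1.    -0.001  0.   ] y [-0.001  1.     0.   ] f [0.5 0.2 0.3] w 0.1 q [-0.61  0.54  0.37  1.41  0.   -0.61]
origin 259 76 scale 4.0
origin 440 150 scale 6.25
```

View pics/c7.png

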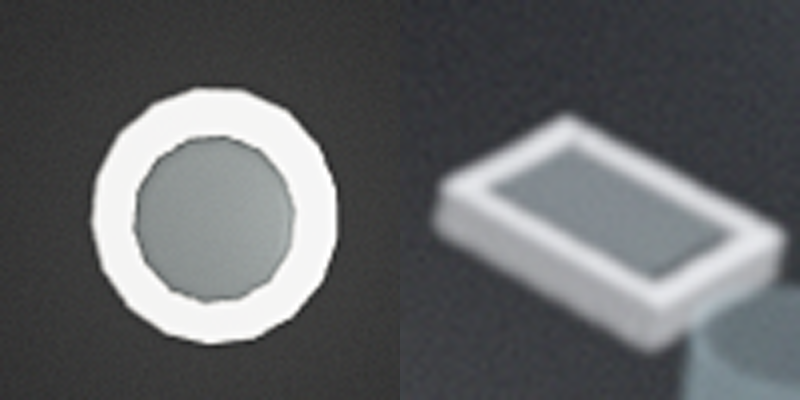

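The tile is flush and level in its frame. The button is centred at wrist pixel (312.5, 130.8).

Run:
```python
from h import *
c=cap('wrist'); P=w(c,312.5,130.8,25); print(P, w(c,312.5,130.8,35)); go([P[0],P[1],60])
```

```text
[ 496.21104324 -397.94318569   25.        ] [ 495.83509443 -397.82273591   35.        ]
t 53.4 p [ 563.4 -395.   200.8] x [-1.    -0.001 -0.   ] y [-0.001  1.    -0.   ] f [ 0.3 -0.3  0.2] w 0.2 q [-0.61  0.54  0.37  1.41 -0.   -0.61]
tool shift /100: [ 0.672 -0.028  1.407]
```

>>> drive_tool([
  [0.2,-0.01,0.2,0,0,0,-1],
  [0.3,-0.01,0.25,0,0,0,-1],
  [0.17,-0.01,0.3,0,0,0,-1],
  [0,0,0.3,0,0,0,-1],
  [0,0,0.25,0,0,0,-1],
  [0,0,0.1,0,0,0,-1],
  [0,0,0,0,0,0,-1],
  [0,0,0,0,0,0,-1],
  [0,0,0,0,0,0,-1],
])

```text
t: 54.15
position: [497.2, -399.6, 62.1]
ee_rot: [0.001, -0.0, 1.0, -0.001]
ft_force: [-0.2, 0.6, -0.5]
grip_width: -0.1
finger_force: 0.0
```

```bash
sed -i 's/s\[i,4\]<300/s[i,4]<60/' h.py
python3 - <<'E'
from h import *
st(); bottles(cap('top','t2.png'))
E
```

```text
t 54.15 p [ 497.2 -399.6   62.1] x [-1.    -0.001 -0.002] y [-0.001  1.    -0.002] f [-0.2  0.6 -0.5] w -0.1 q [-0.68  0.52 -0.02  1.02 -0.   -0.68]
c 632.6 -62.6 size 37.8 56.9 tilt(axis x/y) -0.024 view -12 label phi ([-36.0, 48.0], 126)
c 546.0 138.0 size 37.7 64.0 tilt(axis x/y) 0.021 view -8 label phi ([-35.0, 46.0], 127)
c 532.2 -170.9 size 36.5 61.0 tilt(axis x/y) -0.07 view -7 label phi ([-38.0, 42.0], 144)
c 487.0 28.7 size 35.9 60.5 tilt(axis x/y) -0.122 view -6 label phi ([-37.0, 44.0], 137)
```

All four bottles are still label-up, and nothing has been knocked. Now the shutter.

>>> drive_tool([
  [0.01,0.015,0.1,0,0,0,-1],
  [0,0,0.08,0,0,0,-1],
  [0,0,0.04,0,0,0,-1],
  [0,0,0,0,0,0,-1],
  [0,0,0,0,0,0,-1],
])

```text
t: 54.62
position: [494.7, -397.4, 38.0]
ee_rot: [-0.0, 0.0, 1.0, 0.0]
ft_force: [-0.1, -0.3, 0.3]
grip_width: -0.6
finger_force: 0.0
```

>>> drive_tool([
  [0,0,0.03,0,0,0,-1],
  [0,0,0.03,0,0,0,-1],
  [0,0,0,0,0,0,-1],
])

```text
t: 54.87
position: [494.7, -397.5, 31.9]
ee_rot: [-0.0, 0.0, 1.0, 0.0]
ft_force: [0.2, -0.3, 0.5]
grip_width: 0.2
finger_force: 0.0
```

>>> drive_tool([
  [0,0,0.02,0,0,0,-1],
  [0,0,0.02,0,0,0,-1],
  [0,0,0,0,0,0,-1],
])

```text
t: 55.12
position: [494.8, -397.5, 28.0]
ee_rot: [-0.0, -0.0, 1.0, 0.0]
ft_force: [0.1, 0.4, -0.8]
grip_width: 0.1
finger_force: 0.0
```

>>> drive_tool([
  [0,0,0.02,0,0,0,-1],
  [0,0,0.02,0,0,0,-1],
  [0,0,0,0,0,0,-1],
])

```text
t: 55.37
position: [494.8, -397.5, 24.0]
ee_rot: [-0.0, 0.0, 1.0, 0.0]
ft_force: [-0.5, 0.3, -0.2]
grip_width: 0.2
finger_force: 0.0
```

>>> drive_tool([
  [0,0,0.015,0,0,0,-1],
  [0,0,0.01,0,0,0,-1],
  [0,0,0,0,0,0,-1],
])

```text
t: 55.62
position: [495.0, -397.6, 21.8]
ee_rot: [-0.0, 0.0, 1.0, -0.0]
ft_force: [-0.6, -0.3, 1.2]
grip_width: 0.1
finger_force: 0.6
```

>>> drive_tool([
  [0,0,0.02,0,0,0,-1],
  [0,0,0.02,0,0,0,-1],
  [0,0,0,0,0,0,-1],
])

```text
t: 55.87
position: [495.1, -397.7, 17.8]
ee_rot: [0.0, -0.0, 1.0, -0.0]
ft_force: [-0.5, -0.4, 2.6]
grip_width: 0.2
finger_force: 1.5
```

>>> drive_tool([
  [0,0,0.015,0,0,0,-1],
  [0,0,0.01,0,0,0,-1],
  [0,0,0,0,0,0,-1],
])

```text
t: 56.12
position: [495.1, -397.7, 16.1]
ee_rot: [0.0, -0.0, 1.0, -0.0]
ft_force: [-2.0, 1.6, 7.4]
grip_width: 0.1
finger_force: 3.4
```

>>> drive_tool([
  [0,0,0.007,0,0,0,-1],
  [0,0,0,0,0,0,-1],
  [0,0,0,0,0,0,-1],
])

```text
t: 56.37
position: [495.1, -397.8, 15.9]
ee_rot: [0.0, 0.0, 1.0, -0.0]
ft_force: [-2.1, 2.2, 12.7]
grip_width: 0.1
finger_force: 6.5
```

>>> drive_tool([
  [0,0,-0.05,0,0,0,-1],
  [0,0,-0.15,0,0,0,-1],
  [0,0,-0.3,0,0,0,-1],
  [0,0,-0.35,0,0,0,-1],
  [0,0,-0.3,0,0,0,-1],
  [0,0,0,0,0,0,-1],
  [0,0,0,0,0,0,-1],
  [0,0,0,0,0,0,-1],
])

```text
t: 57.03
position: [494.7, -397.4, 129.1]
ee_rot: [-0.0, -0.0, 1.0, 0.0]
ft_force: [0.2, 0.2, -0.5]
grip_width: -0.3
finger_force: 0.0
```

Run:
```python
from h import *
st(); bottles(cap('top','t3.png'))
```

```text
t 57.03 p [ 494.7 -397.4  129.1] x [-1.    -0.     0.001] y [-0.  1.  0.] f [ 0.2  0.2 -0.5] w -0.3 q [-0.68  0.47  0.07  1.17 -0.   -0.68]
c 632.6 -62.6 size 37.8 56.9 tilt(axis x/y) -0.024 view -12 label phi ([-36.0, 48.0], 100)
c 546.0 138.0 size 37.7 64.0 tilt(axis x/y) 0.021 view -8 label phi ([-36.0, 47.0], 92)
c 532.2 -170.9 size 36.5 60.8 tilt(axis x/y) -0.07 view -7 label phi ([-38.0, 45.0], 114)
c 487.0 28.7 size 35.9 60.5 tilt(axis x/y) -0.122 view -6 label phi ([-38.0, 46.0], 103)
```

The shutter bottomed out (12.7 N) and was released, and the bottles haven't moved. Handing in.

```bash
python3 -c "
from plant import arm
print(arm.hand_in())"
```

```text
the job is handed in; nothing more can be done
None
```

The job is handed in: all four labels face up (measured within about 4°), the tile is pressed flush and level, and the shutter was pressed fully and released; placing the tile took two tries because one end first perched on the holder's rim.

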